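Pull out the dish rack's wing and pin it

TASK

The dish rack's pull-out wing is held folded by the yellow-knobbed locking pin. Pull the pin out of the aluminium lock block (the blue rest beside it can hold it meanwhile), draw the wing out by its red handle until the round hole in its brass end lines up under the block's hole, and push the pin back through until it snaps fully home with its collar flat on the block. Work the pin gently, never forcing or jamming it, and leave the dishes and the other kitchen things where they stand.

Things in the scene. Friction and masses are not known exactly. Their poses are not given: they have to be found in the camera images.
- rack: White dish rack, fixed. Origin on the counter under the lock hole's axis; z up, y the way the wing draws out, x to the tray (x 45..285, y -230..90, 38 mm high). Lock block 50 x 60 (x, y) mm, top at z 62: upper plate z 42..62, bore 15.5; bar channel; lower part z 0..30, bore 18, spring balls at z 12. Over 50 N in all between pin and rack (15 N of it the balls, at home) is forcing.
- lock_hole (a point): Centre of the lock hole's mouth, on the top face of the block, 62 mm above the counter; axes as the rack. Set in the 20 mm deep upper plate with its tip on the bar (origin then 36 mm above home), the pin stands by itself when let go; once the round hole comes under it, it drops until the spring balls stop it, about 12 mm above home, and keeps the wing from sliding on.
- rest_hole (a point): Mouth of the plain 21 mm through hole (3 mm chamfer) in the blue rest, 44 x 44 mm, top 62 mm above the counter, 50 mm towards the robot (-x) and 70 mm to -y of the lock hole in the rack's axes. No detent; the pin put in stands with its collar on the top.
- pin: Metal pin, 50 g, starting upright in the lock hole. Origin on its axis at the collar's underside, z up. Shaft 14 mm wide, 58 long, last 4 mm tapering to 11.6; collar 28 mm wide, z 0..5; yellow knob 24 mm wide, z 8..42. A groove 49 mm below the collar snaps on the spring balls: about 10 N to pull out, 7 N to push in over the last 10 mm. Home: origin at lock_hole (z 62).
- pin_tip (a point): Lower tip of the pin, on its axis, 58 mm below the collar's underside.
- wing (a joint): Wing drawn out along rack +y, m, -0.004 to 0.100. Pin out, it slides with about 2.5 N friction and stays put. Its bar (z 32..40 mm) has a 51 mm slot (pin passes up to 0.034), then solid (pin tip rests on it at 0.047..0.052), then in its brass end the round 15.5 mm hole, in line somewhere from 0.066 to 0.084: that plate is clamped anywhere, find it by feel. The pin enters up to 1.5 mm off.
- wing_handle (a point): Grip point of the red upright handle of the wing, 20 (rack x) x 28 (y) mm, top 85 mm above the counter; the point is on its centre line, 70 mm above the counter. It lies 105 mm + the wing's value along rack +y from the lock hole. 50 mm clear on both x sides down to 50 mm height.
- glass_a: clear drinking glass standing upside down in the rack's tray, 72 mm wide, 109 mm high; bystander
- glass_b: second glass like glass_a, beside it; bystander
- bowl: terracotta bowl upside down on the counter, 124 mm wide, 55 mm high; bystander
- mug: blue mug upside down, 82 mm wide, 95 mm high; bystander
- soap: green soap bottle, 64 mm wide, 190 mm high; bystander
- jar: amber jar, 72 mm wide, 100 mm high; bystander

How it is judged:
By the outcome, as a careful person would: the job done as asked, in the order asked, and still so for the second after the job is handed in, with the robot touching nothing.
It also fails if it takes over 72 s, if anything falls off the work surface, if the arm or the gripper's body presses on something with over 40 N, if the wrist force passes 120 N, or if a joint passes its speed limit or range.

ROBOT

A 6-joint arm with a two-finger parallel gripper is mounted at the origin on the work surface. World frame = base frame: x ahead of the robot, y to its left, z up, the work surface at z = 0. Lengths are in mm, angles in rad, forces in N, time in s.
With the tool pointing down it reaches from about 350 to 875 mm from the base axis. Payload 4.2 kg.
Tool frame: the origin (TCP) lies midway between the tips of the shut fingers; the grasp point (between the pads) lies 19 mm behind it; z points along the fingers, y is the direction in which the jaws open and shut (so a half turn about z gives the same grasp; the last joint's range is limited). The gripper opens to 85 mm and grips with 20 to 120 N. Pads are 22 mm wide; open, the fingers measure 114 mm over their backs; the gripper's body (76 mm by 85 mm) begins 54 mm behind the grasp point. The pads swing forward as they close: fully open they stand 13 mm farther back than shut.
Start: joints at [-0.9, 0.385, 0.008, 0, -1.194, -0.259], TCP at [250.175, -572.723, 231.312] pointing down, gripper open.
Joint ranges: [-3.14, 3.14], [-1.21, 2.06], [-1.07, 1.41], [-3.16, 2.05], [-2.99, -0.16], [-3.1, 3.1]. Speed limits (rad/s): [2.79, 2.79, 3.14, 3.14, 3.14, 3.14].

INTERFACE

Orientations are given as a unit quaternion [x, y, z, w].
In Python, from bench import arm gives the robot as it stands.
- The arm moves only by the tool send_rows, never from a script. Its arguments are lists of equal length, an entry for each row: "translation": the shift along the tool's x, y, z in mm, a list of three; "dr": the turn, a rotation vector about the tool's x, y, z in degrees, a list of three; "grip": the finger opening in mm, from 0 to 85.4. In form: {"translation": [[dx, dy, dz], ...], "dr": [[ax, ay, az], ...], "grip": [grip, ...]}. A call has exactly 5 rows; each row shifts and turns the commanded pose from where the row before left it, along the tool's axes as they then stand; what a row does not reach is not made up. A row lasts 1/8 s, in which the tool goes at most 62.5 mm and 10.7 degrees, less where a joint would pass 70% of its speed; a pose out of reach is approached as far as the arm can. A call with a gripper value outside its range is refused whole. The fingers move at their own pace and stop on an object; the grip force is fixed at half the most. Time passes only in rows, so rows that do not move let the fingers close, or fill a call up. It gives the time, the measured TCP pose, the force and the opening at its end, in the units of the state.
- arm.read_state(): the state, without advancing time (a new reading comes with each control period).
- arm.get_image(name): name is "side" or "top"; returns the picture (400x640x3 uint8, red, green, blue); there is no depth.
- arm.camera_info(name): a dict with "fx", "fy", "cx", "cy" (pixels), "D" ([k1, k2, p1, p2, k3] as OpenCV has them; the pictures are not rectified), "cam_to_world" (4x4, takes a point from camera to world coordinates). Camera axes: x right, y down, z forward; pixel columns grow to the right and rows downward; lengths in mm; the calibration is good to about 2 mm. A picture is of the moment at which its call begins. camera_info takes no time and is no camera call.
- arm.job_done(): hands the job in, once; it reports no verdict.
Trained networks look in the newest picture that a camera, given by its name, has taken for a name from the list of things; names that differ only in an ending like _2 or _b are one class to them, and where a whole thing is asked for, a point or a joint stands for the part that bears it (a point fixed in the world has none). Each returns a list of dicts, best first, with "confidence" (0 to 1); they miss things now and then, are a little off and sometimes report something else, mostly with a low value. They report only what shows in the picture. A call takes as long as a camera call.
- arm.search_frame(thing, camera): "xyz" ([x, y, z] in mm, in world coordinates, good to about 4 mm: the middle of the surface that is visible of it).
- arm.place_of(thing, camera): "xyz" ([x, y, z] in mm, in world coordinates, good to about 4 mm: a listed point, or the origin of a listed thing).
The state is a dict: "clock": time; "joints": joint angles; "joint_vel": joint speeds; "joint_efforts": joint torques, N m; "position": TCP position; "ee_rot": TCP orientation; "contact_force": force on the tool from outside, world axes, zero at the start; "wrist_torque": the same for the moment, N m; "gripper_width": finger opening in mm.
Only numpy, scipy, OpenCV 4.12 (cv2) and the standard library are available. Lean on these libraries where they do the work, as an engineer would, in place of code of your own. Each camera call takes 0.05 s, during which the arm holds its last target.

## Working session

There is one attempt and no reset: what is moved stays moved. The work goes in short steps, Python scripts to look and compute and a tool call to move; the robot and the scene stay as the last step left them, time stands still between calls to the robot, and variables do not carry over. Pictures are saved under pics/ and viewed, and the job is handed in when it is done.

Besides the shell and the picture viewer there is one more tool, called in YAML: its name, and indented under it one key for each argument. send_rows: Moves the arm, as the interface text tells. Its arguments: {"type":"object","properties":{"translation":{"type":"array"},"dr":{"type":"array"},"grip":{"type":"array"}},"required":["translation","dr","grip"]}

```bash
ls; mkdir -p pics
python3 - <<'E'
from bench import arm
import cv2
s=arm.read_state(); print(s)
for n in("side","top"):
    im=arm.get_image(n); cv2.imwrite(f"pics/{n}0.png",im[:,:,::-1]); print(n,arm.camera_info(n))
for n in("side","top"):
    for t in("lock_hole","rest_hole","pin","wing_handle","rack"):
        r=arm.place_of(t,n); print(n,t,[(x["confidence"],x["xyz"]) for x in r[:2]])
print(arm.read_state()["clock"])
E
```

```text
pics
{'clock': 0.0, 'joints': array([-9.00377292e-01,  3.85547501e-01,  6.63498100e-03, -5.25738174e-04,
       -1.19400919e+00, -2.58615718e-01]), 'joint_vel': array([-0.00047468,  0.00046606,  0.00143489, -0.002469  , -0.00122722,
        0.00193917]), 'joint_efforts': array([-4.16671719e-04, -3.92289126e+01,  1.88400364e+01,  4.18623850e+00,
       -4.66349928e-03,  5.30431166e-08]), 'position': array([ 249.96161271, -572.19778282,  230.22667198]), 'ee_rot': array([-2.04354803e-01,  9.78896279e-01,  1.05954389e-03, -2.57640329e-04]), 'contact_force': array([ 0.41098226, -0.67113459, -0.17425015]), 'wrist_torque': array([-0.00437419, -0.00292635,  0.01178527]), 'gripper_width': 85.3697683957053}
side {'fx': 502.7935982858193, 'fy': 502.7935982858193, 'cx': 315.45744141776953, 'cy': 201.68567811441474, 'D': array([-0.01871392,  0.        ,  0.        ,  0.        ,  0.        ]), 'cam_to_world': array([[ 9.82432495e-01, -1.29904803e-01,  1.33981847e-01,
         3.08828775e+02],
       [-1.86330762e-01, -7.22656210e-01,  6.65619147e-01,
        -1.17984251e+03],
       [ 1.03556898e
[... 436 characters left out ...]
02],
       [-9.99820206e-01,  9.38073550e-03,  1.64789844e-02,
        -3.45329514e+01],
       [-1.75857952e-02, -1.33695366e-01, -9.90866433e-01,
         1.46136074e+03],
       [ 0.00000000e+00,  0.00000000e+00,  0.00000000e+00,
         1.00000000e+00]])}
side lock_hole [(0.82, [537.7, -95.7, 64.6])]
side rest_hole [(0.63, [487.1, -166.3, 62.5])]
side pin [(0.6, [542.2, -96.9, 59.5])]
side wing_handle [(0.86, [544.7, 22.0, 66.0])]
side rack [(0.83, [539.9, -95.1, -1.5])]
top lock_hole [(0.72, [537.2, -92.2, 63.6])]
top rest_hole [(0.81, [483.9, -165.9, 62.7])]
top pin [(0.52, [536.3, -94.2, 63.8])]
top wing_handle [(0.62, [534.9, 22.5, 72.0])]
top rack [(0.87, [538.8, -94.3, 0.5])]
0.6
```

View pics/top0.png

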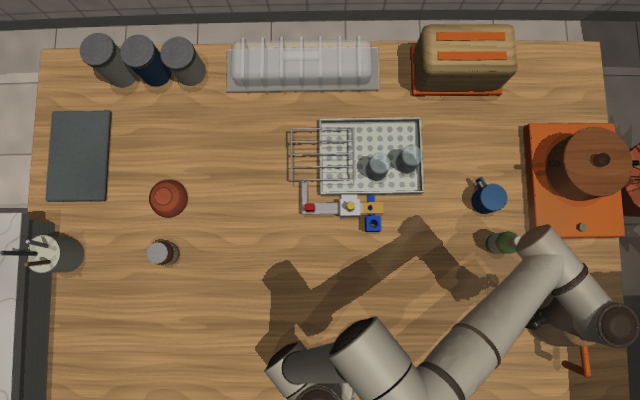

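View pics/side0.png

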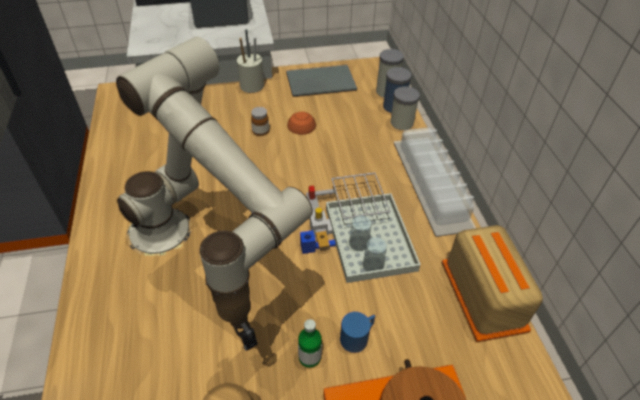

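The top view shows the yellow knob near (350,206), the blue rest near (373,224), and the red handle near (310,207). Next I'll refine these with crops and blob centroids.

```bash
cat > h.py <<'E'
import numpy as np,cv2
from bench import arm
def ray(n,uv):
    c=arm.camera_info(n);K=np.array([[c["fx"],0,c["cx"]],[0,c["fy"],c["cy"]],[0,0,1]])
    p=cv2.undistortPoints(np.array([[uv]],float),K,c["D"])[0,0]
    T=c["cam_to_world"];return T[:3,3],T[:3,:3]@np.array([p[0],p[1],1])
def atz(n,uv,z):
    o,d=ray(n,uv);return o+d*(z-o[2])/d[2]
def proj(n,P):
    c=arm.camera_info(n);K=np.array([[c["fx"],0,c["cx"]],[0,c["fy"],c["cy"]],[0,0,1]])
    T=np.linalg.inv(c["cam_to_world"]);P=np.asarray(P,float).reshape(-1,3)
    r=cv2.Rodrigues(T[:3,:3])[0]
    return cv2.projectPoints(P,r,T[:3,3],K,c["D"])[0][:,0]
def blob(im,lo,hi,box):
    h=cv2.cvtColor(im,cv2.COLOR_RGB2HSV);m=cv2.inRange(h,np.array(lo),np.array(hi))
    M=np.zeros_like(m);x0,y0,x1,y1=box;M[y0:y1,x0:x1]=m[y0:y1,x0:x1]
    n,l,st,ce=cv2.connectedComponentsWithStats(M)
    if n<2:return None
    i=1+st[1:,4].argmax();return ce[i],st[i]
E
python3 - <<'E'
import cv2
from h import *
t=cv2.imread("pics/top0.png");s=cv2.imread("pics/side0.png")
cv2.imwrite("pics/topc.png",cv2.resize(t[170:245,280:400],None,fx=6,fy=6,interpolation=cv2.INTER_CUBIC))
cv2.imwrite("pics/sidec.png",cv2.resize(s[170:270,280:400],None,fx=6,fy=6,interpolation=cv2.INTER_CUBIC))
for n,im,b in(("top",t,(290,190,400,240)),("side",s,(290,175,345,260))):
    im=im[:,:,::-1].copy()
    for nm,lo,hi,z in(("yel",(22,120,100),(35,255,255),104),("red",(0,150,80),(6,255,255),85),("blue",(108,120,60),(125,255,255),62)):
        r=blob(im,lo,hi,b); print(n,nm,r, None if r is None else atz(n,r[0],z))
E
```

```text
top yel (array([350.08695652, 205.36956522]), array([347, 202,   7,   8,  46], dtype=int32)) [539.53527965 -93.54334007 104.        ]
top red (array([309.0754717 , 206.54716981]), array([305, 204,   9,   6,  53], dtype=int32)) [539.42223424  27.12692771  85.        ]
top blue (array([372.76958525, 222.92626728]), array([366, 214,  15,  18, 217], dtype=int32)) [ 491.0004446  -162.47291183   62.        ]
side yel (array([318.03703704, 211.87037037]), array([315, 207,   7,  11,  54], dtype=int32)) [ 533.8991985  -107.18027083  104.        ]
side red (array([311.42857143, 191.3877551 ]), array([309, 186,   6,  12,  49], dtype=int32)) [532.83847852   6.41934292  85.        ]
side blue (array([308.14338235, 241.1875    ]), array([301, 231,  17,  21, 272], dtype=int32)) [ 486.20406228 -189.05140256   62.        ]
```

View pics/topc.png

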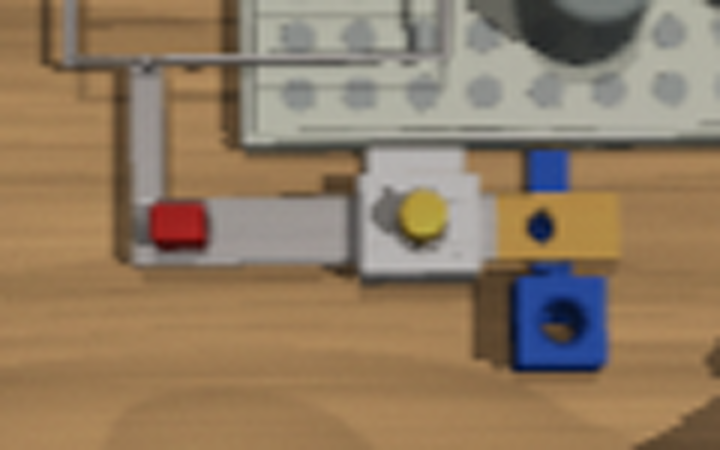

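View pics/sidec.png

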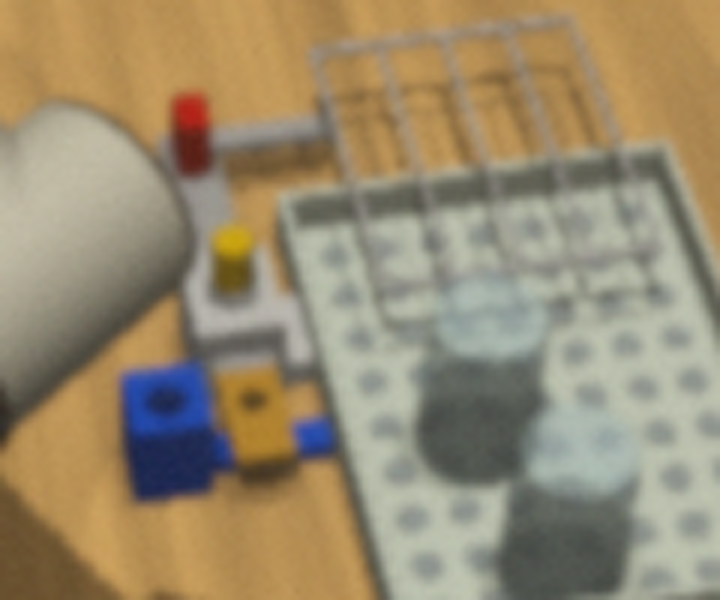

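The crops give clear knob, block, rest, handle and brass-hole features, with the brass hole at about crop (541,227). I'll fit the rack pose to these.

Run:
```python
from h import *
from scipy.optimize import least_squares
def full(c,o): return [(c[0]+.5)/6-.5+o[0],(c[1]+.5)/6-.5+o[1]]
# model pts: (x,y,z,wing?)
T=[((-25,-30,62),(480,268)),((-25,30,62),(362,272)),((25,30,62),(362,176)),((0,0,104),(424,210)),((-50,-70,62),(563,320)),((-72,-92,62),(606,369)),((-72,-48,62),(515,369)),((-28,-48,62),(515,277))]
S=[((0,0,104),(233,240)),((-50,-70,62),(167,400)),((-72,-92,62),(137,462)),((-72,-48,62),(123,376)),((-28,-92,62),(214,450)),((-28,-48,62),(203,368))]
def res(p,raw=False):
    x,y,a=p[:3];R=np.array([[np.cos(a),-np.sin(a),0],[np.sin(a),np.cos(a),0],[0,0,1]])
    out=[]
    for n,L,o,d in(("top",T,(280,170),p[3:5]),("side",S,(280,170),p[5:7])):
        P=np.array([R@np.array(m)+[x,y,0] for m,_ in L])+[d[0],d[1],0]
        q=proj(n,P)-np.array([full(c,o) for _,c in L]);out.append(q.ravel())
    if raw: print([np.round(o.reshape(-1,2),1).tolist() for o in out])
    return np.r_[np.concatenate(out),np.array(p[3:7])/4]
r=least_squares(res,[538,-94,0,0,0,0,0]);print(r.x);res(r.x,True)
x,y,a=r.x[:3]
for c,z,nm in(((541,227),40,"hole"),((179,222),85,"handletop")):
    w=atz("top",full(c,(280,170)),z)-[r.x[3]+x,r.x[4]+y,0]
    print(nm,np.cos(a)*w[0]+np.sin(a)*w[1],-np.sin(a)*w[0]+np.cos(a)*w[1])
# glasses
for n in("top","side"):
    for q in arm.place_of("glass_a",n): print(n,q)
from scipy.spatial.transform import Rotation as Ro
print(Ro.from_quat(arm.read_state()["ee_rot"]).as_matrix())
```

```text
[ 5.39095071e+02 -9.92778705e+01 -6.35417697e-03  1.45247862e+00
  5.03980559e+00 -1.45253047e+00 -5.03978070e+00]
[[[0.2, 0.7], [-0.1, 0.1], [-0.2, -0.4], [0.1, 0.4], [-0.2, 0.3], [0.1, -0.5], [0.6, -0.5], [0.4, 0.2]], [[0.6, 1.5], [0.2, 1.3], [-0.4, -2.8], [-0.2, 1.0], [0.3, -2.7], [-0.3, 0.6]]]
hole 0.20329470356628346 -62.030389615169824
handletop -2.0071588301306655 120.34316518371129
top {'xyz': [660.6, -179.0, 9.3], 'confidence': 0.7}
top {'xyz': [687.3, -278.6, 7.5], 'confidence': 0.59}
side {'xyz': [686.3, -281.0, 6.2], 'confidence': 0.66}
side {'xyz': [665.1, -180.1, 9.8], 'confidence': 0.64}
[[-9.16412481e-01 -4.00235133e-01  5.43459495e-05]
 [-4.00235135e-01  9.16412482e-01 -2.60589908e-05]
 [-3.93735828e-05 -4.56319429e-05 -9.99999998e-01]]
```

send_rows:
  translation:
    - [0,0,0]
    - [0,0,0]
    - [0,0,0]
    - [-20,45,0]
    - [-20,45,0]
  dr:
    - [0,0,8]
    - [0,0,8]
    - [0,0,8]
    - [0,0,0]
    - [0,0,0]
  grip: [85,85,85,85,85]

```text
clock: 1.32
position: [291.0, -482.2, 231.0]
ee_rot: [0.004, 1.0, 0.0, -0.0]
contact_force: [1.4, -1.0, 0.9]
gripper_width: 85.0
```

send_rows:
  translation:
    - [-27,43,0]
    - [-27,43,0]
    - [-27,43,0]
    - [-27,43,0]
    - [-27,43,0]
  dr:
    - [0,0,0]
    - [0,0,0]
    - [0,0,0]
    - [0,0,0]
    - [0,0,0]
  grip: [85,85,85,85,85]

```text
clock: 1.95
position: [428.1, -267.5, 231.7]
ee_rot: [0.004, 1.0, -0.0, 0.0]
contact_force: [-0.0, -0.4, -0.1]
gripper_width: 85.2
```

send_rows:
  translation:
    - [-28,43,0]
    - [-28,43,0]
    - [-28,43,0]
    - [-29,43.7,0]
    - [0,0,20]
  dr:
    - [0,0,0]
    - [0,0,0]
    - [0,0,0]
    - [0,0,0]
    - [0,0,0]
  grip: [85,85,85,85,60]

```text
clock: 2.58
position: [544.5, -94.3, 212.4]
ee_rot: [0.001, 1.0, 0.0, 0.002]
contact_force: [-0.4, -0.8, 0.0]
gripper_width: 69.8
```

Run:
```python
from h import *
for n in("top","side"):
    im=arm.get_image(n);cv2.imwrite(f"pics/{n}1.png",im[:,:,::-1])
    cv2.imwrite(f"pics/{n}1c.png",cv2.resize(im[150:270,260:420,::-1],None,fx=5,fy=5,interpolation=cv2.INTER_CUBIC))
print(arm.read_state()["position"],arm.read_state()["ee_rot"])
```

```text
[540.43867263 -96.10178608 209.10987328] [ 2.96935840e-03  9.99992537e-01  1.62917360e-04 -2.46619222e-03]
```

View pics/side1c.png

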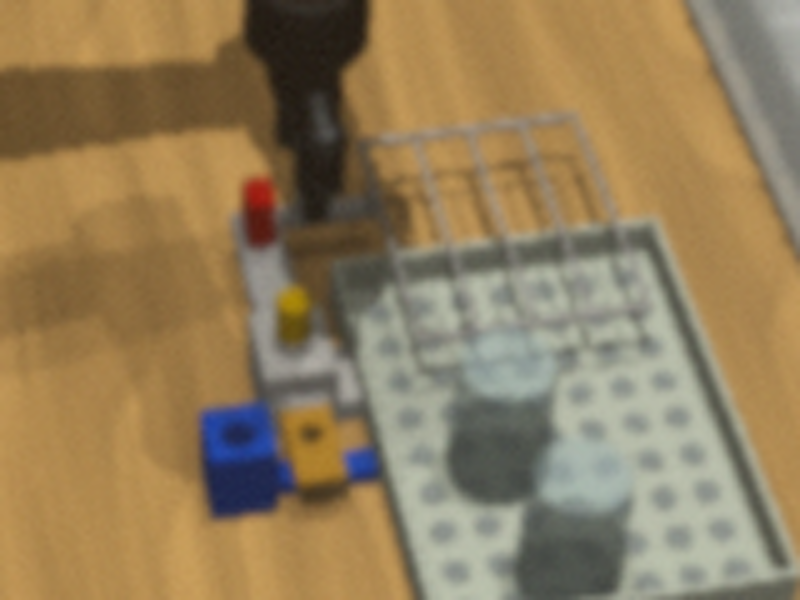

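View pics/top1c.png

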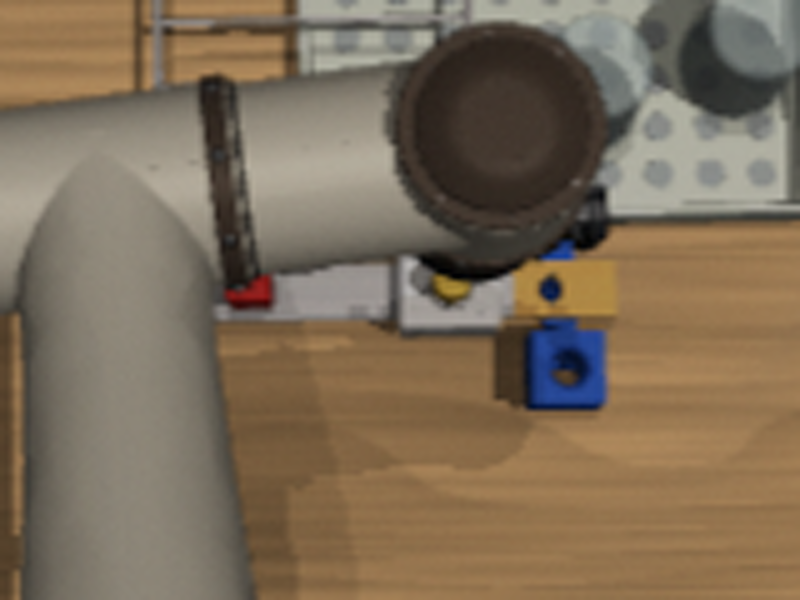

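The side crop shows the knob at about (293,315) and the gripper above it with open jaws straddling along y. Nothing is in the way, so I'm going down.

send_rows:
  translation:
    - [0,0,30]
    - [0,0,30]
    - [0,0,25]
    - [0,0,10]
    - [0,0,0]
  dr:
    - [0,0,0]
    - [0,0,0]
    - [0,0,0]
    - [0,0,0]
    - [0,0,0]
  grip: [60,60,60,60,60]

```text
clock: 3.3
position: [541.6, -97.5, 116.5]
ee_rot: [0.004, 1.0, -0.0, -0.0]
contact_force: [0.9, -0.8, -0.8]
gripper_width: 59.8
```

Run:
```python
from h import *
n="side"
im=arm.get_image(n)
cv2.imwrite(f"pics/{n}2c.png",cv2.resize(im[150:250,280:380,::-1],None,fx=6,fy=6,interpolation=cv2.INTER_CUBIC))
s=arm.read_state();print(s["position"],s["ee_rot"],s["contact_force"])
P=s["position"];print((proj(n,[P,P+[0,30,4],P+[0,-30,4],[538,-94.5,104],[538,-94.5,62]])-[280,150])*6+2.5)
```

```text
[542.14912658 -97.39702863 117.24841483] [ 3.59399889e-03  9.99993288e-01 -1.35887644e-04  6.99285324e-04] [-0.05397061  0.21333125  0.3481848 ]
[[242.49237713 342.43411086]
 [232.16124704 297.93111502]
 [253.32936041 378.05629569]
 [233.66763899 355.76154212]
 [232.5548757  405.87074974]]
```

View pics/side2c.png

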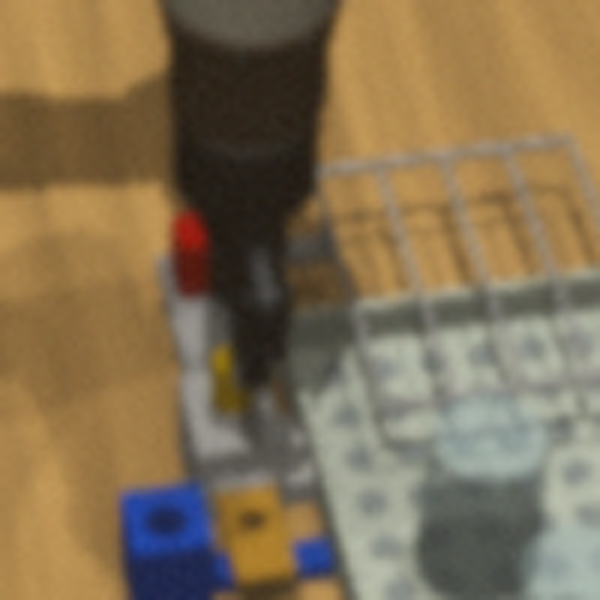

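The side view shows the gripper a few mm to +x of the knob, which sits at crop (225,380). I'll shift 4 mm in -x and 3 mm in +y, then descend part way.

send_rows:
  translation:
    - [4,3,0]
    - [0,0,10]
    - [0,0,10]
    - [0,0,0]
    - [0,0,0]
  dr:
    - [0,0,0]
    - [0,0,0]
    - [0,0,0]
    - [0,0,0]
    - [0,0,0]
  grip: [60,60,60,60,60]

```text
clock: 3.98
position: [537.7, -94.1, 96.2]
ee_rot: [0.003, 1.0, -0.0, -0.0]
contact_force: [-0.3, 0.7, 0.8]
gripper_width: 60.0
```

Run:
```python
from h import *
n="side"
im=arm.get_image(n)
a=cv2.resize(im[150:250,280:380,::-1],None,fx=6,fy=6,interpolation=cv2.INTER_CUBIC)
s=arm.read_state();print(s["position"],s["ee_rot"],s["contact_force"])
P=s["position"]
q=(proj(n,[P+[0,0,z] for z in range(0,160,20)]+[P+[11,-32,4],P+[-11,-32,4],P+[0,-32,60]])-[280,150])*6+2.5
for u in q: cv2.circle(a,tuple(int(round(v)) for v in u),2,(255,0,255),-1)
cv2.imwrite(f"pics/{n}3c.png",a)
```

```text
[537.814032   -94.0704119   96.35925974] [ 3.45715275e-03  9.99994017e-01 -5.81466318e-05  1.00954918e-04] [-0.515144    0.18867822  0.31347537]
```

View pics/side3c.png

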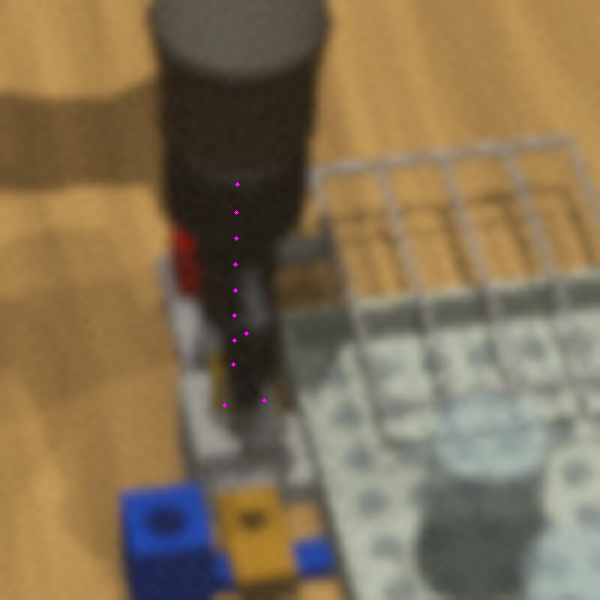

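send_rows:
  translation:
    - [0,0,8]
    - [0,0,8]
    - [0,0,7]
    - [0,0,0]
    - [0,0,0]
  dr:
    - [0,0,0]
    - [0,0,0]
    - [0,0,0]
    - [0,0,0]
    - [0,0,0]
  grip: [60,60,60,40,29]

```text
clock: 4.65
position: [537.7, -94.1, 73.3]
ee_rot: [0.003, 1.0, -0.0, 0.0]
contact_force: [0.3, -0.3, 0.5]
gripper_width: 28.8
```

send_rows:
  translation:
    - [0,0,0]
    - [0,0,0]
    - [0,0,0]
    - [0,0,0]
    - [0,0,0]
  dr:
    - [0,0,0]
    - [0,0,0]
    - [0,0,0]
    - [0,0,0]
    - [0,0,0]
  grip: [28,27,26,25.5,25]

```text
clock: 5.28
position: [537.7, -94.4, 73.6]
ee_rot: [0.003, 1.0, -0.0, 0.0]
contact_force: [-0.3, -2.6, 3.5]
gripper_width: 25.3
```

send_rows:
  translation:
    - [0,-0.6,0]
    - [0,0,0]
    - [0,0,0]
    - [0,0,0]
    - [0,0,0]
  dr:
    - [0,0,0]
    - [0,0,0]
    - [0,0,0]
    - [0,0,0]
    - [0,0,0]
  grip: [25,24.5,24,23.5,22]

```text
clock: 5.9
position: [537.6, -94.7, 73.5]
ee_rot: [0.004, 1.0, -0.0, 0.0]
contact_force: [-0.3, -2.5, 2.9]
gripper_width: 22.8
```

send_rows:
  translation:
    - [0,0,0]
    - [0,0,0]
    - [0,0,0]
    - [0,0,0]
    - [0,0,0]
  dr:
    - [0,0,0]
    - [0,0,0]
    - [0,0,0]
    - [0,0,0]
    - [0,0,0]
  grip: [18,15,15,15,15]

```text
clock: 6.52
position: [537.6, -94.7, 73.5]
ee_rot: [0.003, 1.0, -0.0, 0.0]
contact_force: [-0.1, -2.9, 4.8]
gripper_width: 22.2
```

send_rows:
  translation:
    - [0,-0.3,0]
    - [0,0,-1]
    - [0,0,-1]
    - [0,0,-1]
    - [0,0,-1]
  dr:
    - [0,0,0]
    - [0,0,0]
    - [0,0,0]
    - [0,0,0]
    - [0,0,0]
  grip: [15,15,15,15,15]

```text
clock: 7.15
position: [537.0, -94.6, 76.3]
ee_rot: [0.004, 1.0, 0.0, -0.001]
contact_force: [1.6, 0.4, -6.3]
gripper_width: 22.3
```

Run:
```python
from h import *
s=arm.read_state();print(s["position"],s["contact_force"],s["wrist_torque"])
```

```text
[537.0225079  -94.62507546  76.25500351] [ 1.55499249  0.37986694 -6.25886791] [ 0.23997977 -0.55134082  0.00324837]
```

send_rows:
  translation:
    - [0,0,-1]
    - [0,0,-1]
    - [0,0,-1.5]
    - [0,0,-2]
    - [0,0,-2]
  dr:
    - [0,0,0]
    - [0,0,0]
    - [0,0,0]
    - [0,0,0]
    - [0,0,0]
  grip: [15,15,15,15,15]

```text
clock: 7.78
position: [537.7, -95.0, 85.1]
ee_rot: [0.004, 1.0, -0.0, 0.0]
contact_force: [0.0, 0.7, 0.8]
gripper_width: 22.2
```

send_rows:
  translation:
    - [0,0,-2]
    - [0,0,-3]
    - [0,0,-4]
    - [0,0,-4]
    - [0,0,-4]
  dr:
    - [0,0,0]
    - [0,0,0]
    - [0,0,0]
    - [0,0,0]
    - [0,0,0]
  grip: [15,15,15,15,15]

```text
clock: 8.4
position: [537.6, -94.9, 102.1]
ee_rot: [0.004, 1.0, 0.0, 0.0]
contact_force: [0.5, -0.0, 0.0]
gripper_width: 22.5
```

send_rows:
  translation:
    - [0,0,-10]
    - [0,0,-20]
    - [0,0,-19]
    - [25,-35,0]
    - [25.4,-34.7,0]
  dr:
    - [0,0,0]
    - [0,0,0]
    - [0,0,0]
    - [0,0,0]
    - [0,0,0]
  grip: [15,15,15,15,15]

```text
clock: 9.02
position: [486.5, -164.8, 151.7]
ee_rot: [0.003, 1.0, -0.0, 0.001]
contact_force: [0.4, -0.2, -0.9]
gripper_width: 22.4
```

send_rows:
  translation:
    - [0,0,0]
    - [0,0,8]
    - [0,0,6]
    - [0,0,0]
    - [0,0,0]
  dr:
    - [0,0,0]
    - [0,0,0]
    - [0,0,0]
    - [0,0,0]
    - [0,0,0]
  grip: [15,15,15,15,15]

```text
clock: 9.65
position: [487.0, -163.9, 136.6]
ee_rot: [0.003, 1.0, -0.0, -0.0]
contact_force: [-0.4, -0.7, -0.1]
gripper_width: 22.4
```

Run:
```python
from h import *
for n in("side","top"):
    im=arm.get_image(n)
    a=cv2.resize(im[170:270,270:390,::-1],None,fx=6,fy=6,interpolation=cv2.INTER_CUBIC)
    s=arm.read_state();P=s["position"]
    L=np.array([537.6,-94.9,62])+[-50.4,-69.7,0]
    th=np.linspace(0,6.28,24);ring=[L+[10.5*np.cos(t),10.5*np.sin(t),0] for t in th]
    c=P+[0,0,62-73.4]; pin=[c,c+[0,0,-58]]
    q=(proj(n,ring+pin)-[270,170])*6+2.5
    for u in q: cv2.circle(a,tuple(int(round(v)) for v in u),1,(255,0,255),-1)
    cv2.imwrite(f"pics/{n}4c.png",a)
print(P,s["contact_force"])
```

```text
[ 486.96799831 -164.08518383  136.86736665] [ 0.73408106  0.16902283 -0.0900624 ]
```

View pics/side4c.png

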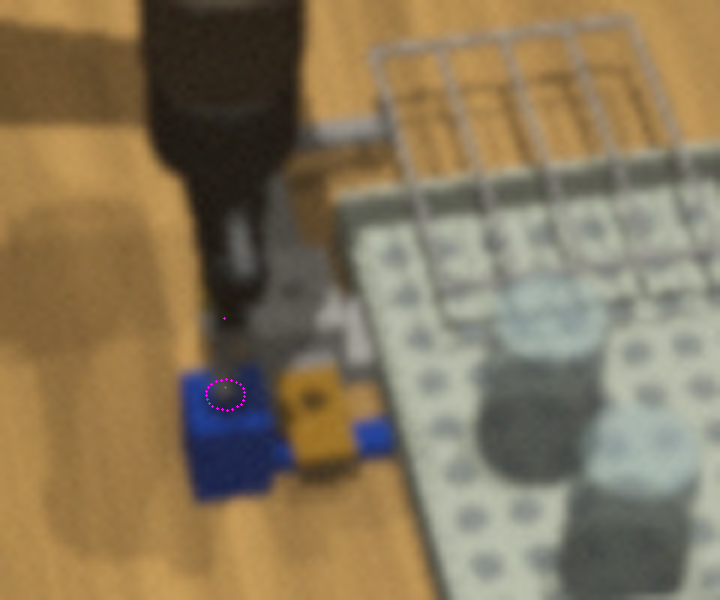

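View pics/top4c.png

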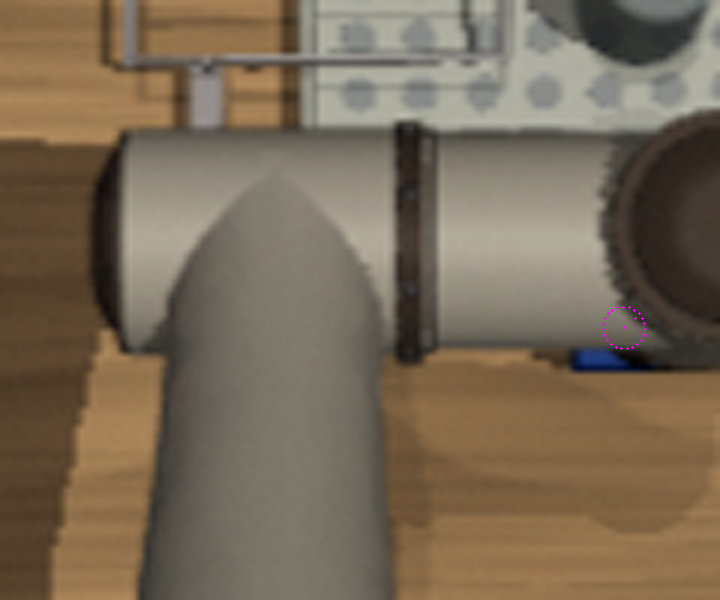

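The side view shows the pin tip at about (227,385), over the rest hole. Lowering with force checks.

send_rows:
  translation:
    - [0,-0.7,5]
    - [0,0,5]
    - [0,0,5]
    - [0,0,5]
    - [0,0,5]
  dr:
    - [0,0,0]
    - [0,0,0]
    - [0,0,0]
    - [0,0,0]
    - [0,0,0]
  grip: [15,15,15,15,15]

```text
clock: 10.38
position: [486.6, -165.0, 111.4]
ee_rot: [0.004, 1.0, 0.0, -0.0]
contact_force: [-0.9, 1.1, -0.2]
gripper_width: 22.2
```

send_rows:
  translation:
    - [0,0,6]
    - [0,0,7]
    - [0,0,7]
    - [0,0,7]
    - [0,0,4]
  dr:
    - [0,0,0]
    - [0,0,0]
    - [0,0,0]
    - [0,0,0]
    - [0,0,0]
  grip: [15,15,15,15,15]

```text
clock: 11.0
position: [486.5, -165.0, 80.2]
ee_rot: [0.004, 1.0, 0.0, -0.0]
contact_force: [0.1, 0.7, -1.4]
gripper_width: 22.7
```

send_rows:
  translation:
    - [0,0,2]
    - [0,0,2]
    - [0,0,1]
    - [0,0,0.6]
    - [0,0,0]
  dr:
    - [0,0,0]
    - [0,0,0]
    - [0,0,0]
    - [0,0,0]
    - [0,0,0]
  grip: [15,15,15,15,15]

```text
clock: 11.62
position: [486.7, -165.0, 75.3]
ee_rot: [0.004, 1.0, 0.0, 0.0]
contact_force: [-0.1, 0.3, -1.0]
gripper_width: 22.8
```

send_rows:
  translation:
    - [0,0,0.5]
    - [0,0,0.5]
    - [0,0,0]
    - [0,0,0]
    - [0,0,0]
  dr:
    - [0,0,0]
    - [0,0,0]
    - [0,0,0]
    - [0,0,0]
    - [0,0,0]
  grip: [15,15,15,15,15]

```text
clock: 12.25
position: [486.7, -165.0, 74.2]
ee_rot: [0.004, 1.0, -0.0, 0.0]
contact_force: [-0.1, 0.4, -0.9]
gripper_width: 22.4
```

send_rows:
  translation:
    - [0,0,0.5]
    - [0,0,0]
    - [0,0,0]
    - [0,0,0]
    - [0,0,0]
  dr:
    - [0,0,0]
    - [0,0,0]
    - [0,0,0]
    - [0,0,0]
    - [0,0,0]
  grip: [15,24,32,60,60]

```text
clock: 12.88
position: [486.7, -165.0, 73.8]
ee_rot: [0.004, 1.0, -0.0, 0.0]
contact_force: [0.9, -0.7, -1.2]
gripper_width: 60.0
```

send_rows:
  translation:
    - [0,0,-10]
    - [0,0,-25]
    - [0,0,-25]
    - [-15,50,-10]
    - [-18,55,0]
  dr:
    - [0,0,0]
    - [0,0,0]
    - [0,0,0]
    - [0,0,0]
    - [0,0,0]
  grip: [60,60,60,60,60]

```text
clock: 13.5
position: [521.5, -59.6, 145.9]
ee_rot: [0.005, 1.0, 0.0, 0.002]
contact_force: [0.8, 0.2, -0.7]
gripper_width: 60.2
```

send_rows:
  translation:
    - [-18,60,0]
    - [-2,60,0]
    - [0,55,0]
    - [0,0,10]
    - [0,0,0]
  dr:
    - [0,0,0]
    - [0,0,0]
    - [0,0,0]
    - [0,0,0]
    - [0,0,0]
  grip: [60,60,60,60,60]

```text
clock: 14.12
position: [540.8, 114.2, 133.2]
ee_rot: [0.003, 1.0, -0.0, -0.001]
contact_force: [-0.4, -0.1, 0.6]
gripper_width: 60.2
```

Run:
```python
from h import *
s=arm.read_state();P=s["position"];print(P,s["contact_force"])
for n in("side","top"):
    im=arm.get_image(n)
    a=cv2.resize(im[170:270,270:390,::-1],None,fx=6,fy=6,interpolation=cv2.INTER_CUBIC)
    q=(proj(n,[P,[538,22,85],[538,25,85]])-[270,170])*6+2.5
    for u in q: cv2.circle(a,tuple(int(round(v)) for v in u),1,(255,0,255),-1)
    cv2.imwrite(f"pics/{n}5c.png",a)
    print([ (x["confidence"],x["xyz"]) for x in arm.place_of("wing_handle",n)],[ (x["confidence"],x["xyz"]) for x in arm.place_of("pin",n)])
```

```text
[540.76700267 114.24625116 133.17935528] [-0.3783388  -0.14949874  0.57754158]
[(0.92, [542.5, 23.0, 66.0])] []
[(0.93, [534.4, 21.0, 70.6])] [(0.6, [484.7, -161.6, 64.2])]
```

View pics/side5c.png

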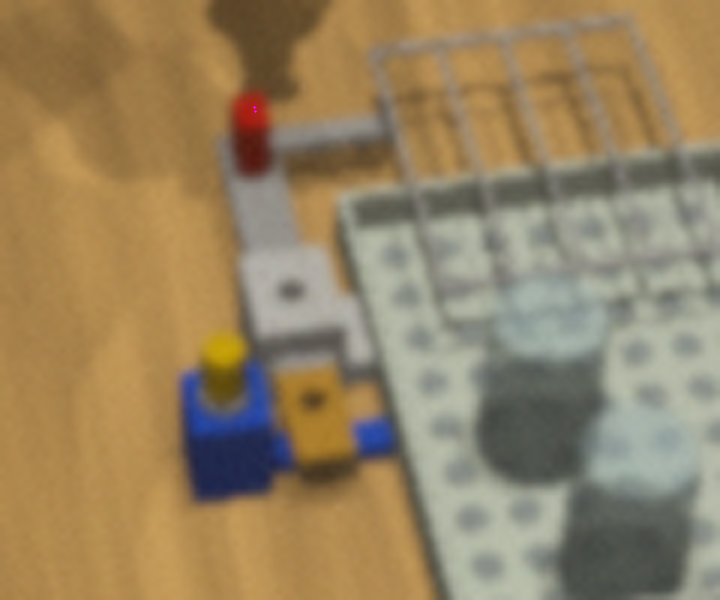

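View pics/top5c.png

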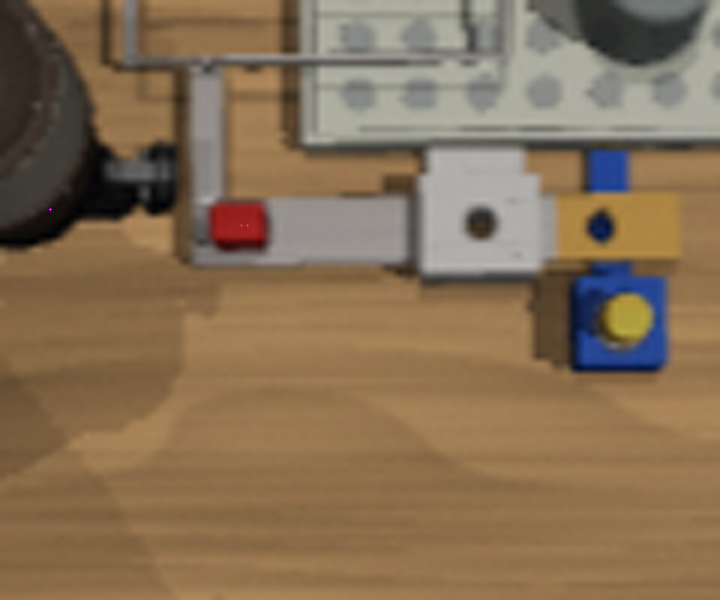

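The pin is upright in the rest in the side view (knob at (224,360)). The lock hole is now clear in the top view at (482,222), the brass hole at (600,227) and the handle top at (239,222).

Run:
```python
from h import *
f=lambda c:[(c[0]+.5)/6-.5+270,(c[1]+.5)/6-.5+170]
for nm,n,c,z in(("lock","top",(482,221),62),("brass","top",(600,227),40),("handle","top",(239,221),85),("lock","side",(291,290),62),("brass","side",(313,398),40),("handle","side",(251,102),85)):
    print(n,nm,atz(n,f(c),z).round(1))
```

```text
top lock [541.4 -94.8  62. ]
top brass [ 540.4 -155.8   40. ]
top handle [539.8  26.1  85. ]
side lock [536.6 -97.3  62. ]
side brass [ 537.5 -158.2   40. ]
side handle [537.   29.3  85. ]
```

send_rows:
  translation:
    - [4,-44,0]
    - [0,-44.7,0]
    - [0,0,5]
    - [0,0,12]
    - [0,0,15]
  dr:
    - [0,0,0]
    - [0,0,0]
    - [0,0,0]
    - [0,0,0]
    - [0,0,0]
  grip: [60,60,60,60,60]

```text
clock: 15.05
position: [537.1, 26.4, 100.9]
ee_rot: [0.003, 1.0, 0.0, 0.0]
contact_force: [1.1, 0.2, 0.2]
gripper_width: 59.7
```

send_rows:
  translation:
    - [0,0,12]
    - [0,0,12]
    - [0,0,12]
    - [0,0,8]
    - [0,0,0]
  dr:
    - [0,0,0]
    - [0,0,0]
    - [0,0,0]
    - [0,0,0]
    - [0,0,0]
  grip: [60,60,60,60,60]

```text
clock: 15.68
position: [536.6, 25.7, 57.0]
ee_rot: [0.004, 1.0, -0.0, -0.001]
contact_force: [0.1, -0.3, 1.5]
gripper_width: 60.0
```

send_rows:
  translation:
    - [0,0,0]
    - [0,0,0]
    - [0,0,0]
    - [0,0,0]
    - [0,0,0]
  dr:
    - [0,0,0]
    - [0,0,0]
    - [0,0,0]
    - [0,0,0]
    - [0,0,0]
  grip: [38,33,31,30,29]

```text
clock: 16.3
position: [537.0, 25.7, 57.9]
ee_rot: [0.004, 1.0, -0.0, 0.0]
contact_force: [-0.4, -0.5, -0.0]
gripper_width: 28.9
```

send_rows:
  translation:
    - [0,0,0]
    - [0,0,0]
    - [0,0,0]
    - [0,0,0]
    - [0,0,0]
  dr:
    - [0,0,0]
    - [0,0,0]
    - [0,0,0]
    - [0,0,0]
    - [0,0,0]
  grip: [28,27,25,22,20]

```text
clock: 16.92
position: [537.0, 25.6, 58.1]
ee_rot: [0.003, 1.0, -0.0, 0.0]
contact_force: [-1.1, -2.6, 5.7]
gripper_width: 27.2
```

Handle gripped, and the wing starts at about 0.0156. I'm drawing it to about 0.051.

send_rows:
  translation:
    - [0,3,0]
    - [0,8,0]
    - [0,10,0]
    - [0,10,0]
    - [0,4.4,0]
  dr:
    - [0,0,0]
    - [0,0,0]
    - [0,0,0]
    - [0,0,0]
    - [0,0,0]
  grip: [20,20,20,20,20]

```text
clock: 17.55
position: [536.8, 61.3, 58.1]
ee_rot: [0.003, 1.0, -0.0, -0.0]
contact_force: [-2.3, -3.5, 6.9]
gripper_width: 27.3
```

send_rows:
  translation:
    - [0,0,0]
    - [0,0,0]
    - [0,0,0]
    - [0,0,0]
    - [0,0,0]
  dr:
    - [0,0,0]
    - [0,0,0]
    - [0,0,0]
    - [0,0,0]
    - [0,0,0]
  grip: [20,20,30,60,60]

```text
clock: 18.18
position: [537.2, 61.3, 57.4]
ee_rot: [0.004, 1.0, 0.0, -0.0]
contact_force: [0.4, 0.1, 1.2]
gripper_width: 59.6
```

send_rows:
  translation:
    - [0,0,-8]
    - [0,0,-25]
    - [0,0,-30]
    - [0,0,-25]
    - [0,0,0]
  dr:
    - [0,0,0]
    - [0,0,0]
    - [0,0,0]
    - [0,0,0]
    - [0,0,0]
  grip: [60,60,60,60,60]

```text
clock: 18.8
position: [538.7, 61.7, 148.3]
ee_rot: [0.003, 1.0, 0.001, 0.003]
contact_force: [0.2, 0.2, -1.5]
gripper_width: 60.0
```

Run:
```python
from h import *
s=arm.read_state();P=s["position"];print(P,s["contact_force"])
for n in("side","top"):
    im=arm.get_image(n)
    a=cv2.resize(im[170:270,270:390,::-1],None,fx=6,fy=6,interpolation=cv2.INTER_CUBIC)
    cv2.imwrite(f"pics/{n}6c.png",a)
```

```text
[538.68395022  61.72119562 148.33878061] [ 0.21223297  0.15436472 -1.450599  ]
```

View pics/side6c.png

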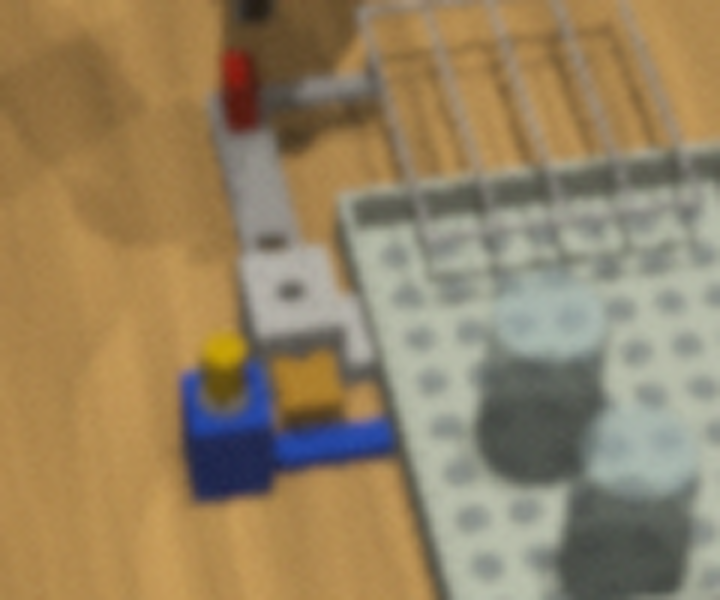

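View pics/top6c.png

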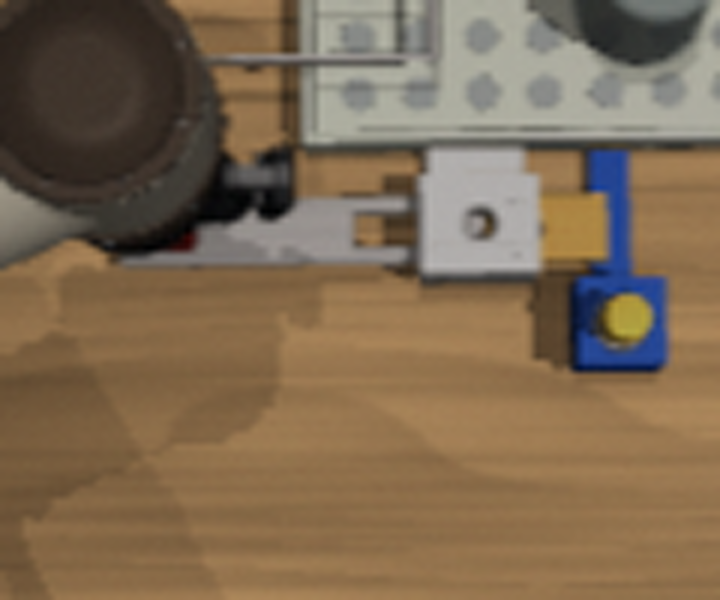

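The wing is out to about 0.051, with solid bar under the lock hole. Going back for the pin.

send_rows:
  translation:
    - [10,-50,0]
    - [20,-60,0]
    - [20.4,-60,0]
    - [0,-56.2,0]
    - [0,0,10]
  dr:
    - [0,0,0]
    - [0,0,0]
    - [0,0,0]
    - [0,0,0]
    - [0,0,0]
  grip: [60,60,60,60,60]

```text
clock: 19.52
position: [484.9, -166.2, 134.9]
ee_rot: [0.006, 1.0, -0.0, -0.0]
contact_force: [-0.8, 1.3, -0.5]
gripper_width: 60.0
```

send_rows:
  translation:
    - [0,0,15]
    - [0,0,15]
    - [0,0,10]
    - [0,0,5]
    - [0,0,0]
  dr:
    - [0,0,0]
    - [0,0,0]
    - [0,0,0]
    - [0,0,0]
    - [0,0,0]
  grip: [60,60,60,60,60]

```text
clock: 20.15
position: [485.8, -162.7, 90.4]
ee_rot: [0.003, 1.0, -0.0, -0.0]
contact_force: [0.3, 0.3, -0.8]
gripper_width: 59.9
```

send_rows:
  translation:
    - [-0.9,-2.3,0]
    - [0,0,8]
    - [0,0,8.5]
    - [0,0,0]
    - [0,0,0]
  dr:
    - [0,0,0]
    - [0,0,0]
    - [0,0,0]
    - [0,0,0]
    - [0,0,0]
  grip: [60,60,60,45,30]

```text
clock: 20.78
position: [486.7, -165.4, 74.1]
ee_rot: [0.004, 1.0, -0.0, -0.0]
contact_force: [-0.4, 0.2, 0.3]
gripper_width: 30.1
```

send_rows:
  translation:
    - [0,0,0]
    - [0,0,0]
    - [0,0,0]
    - [0,0,0]
    - [0,0,0]
  dr:
    - [0,0,0]
    - [0,0,0]
    - [0,0,0]
    - [0,0,0]
    - [0,0,0]
  grip: [27,24,20,15,15]

```text
clock: 21.4
position: [487.0, -165.4, 74.6]
ee_rot: [0.003, 1.0, -0.0, 0.0]
contact_force: [-0.0, 0.9, 3.5]
gripper_width: 22.5
```

send_rows:
  translation:
    - [0,0,-10]
    - [0,0,-25]
    - [0,0,-30]
    - [0,0,-14]
    - [0,0,0]
  dr:
    - [0,0,0]
    - [0,0,0]
    - [0,0,0]
    - [0,0,0]
    - [0,0,0]
  grip: [15,15,15,15,15]

```text
clock: 22.02
position: [486.9, -165.3, 153.9]
ee_rot: [0.004, 1.0, 0.0, 0.001]
contact_force: [-0.1, 0.1, -1.8]
gripper_width: 22.6
```

send_rows:
  translation:
    - [-20,25,0]
    - [-22,30,0]
    - [-9,15.5,0]
    - [0,0,0]
    - [0,0,0]
  dr:
    - [0,0,0]
    - [0,0,0]
    - [0,0,0]
    - [0,0,0]
    - [0,0,0]
  grip: [15,15,15,15,15]

```text
clock: 22.65
position: [537.2, -95.6, 152.5]
ee_rot: [0.004, 1.0, -0.0, -0.001]
contact_force: [-0.3, -0.0, -0.5]
gripper_width: 22.1
```

Run:
```python
from h import *
s=arm.read_state();P=s["position"];print(P,s["contact_force"],s["ee_rot"])
n="side"
im=arm.get_image(n)
a=cv2.resize(im[170:270,270:390,::-1],None,fx=6,fy=6,interpolation=cv2.INTER_CUBIC)
cv2.imwrite(f"pics/{n}7c.png",a)
```

```text
[537.18382482 -95.61513423 152.52428845] [-0.30411256 -0.00266877 -0.5243097 ] [ 3.73014737e-03  9.99992585e-01 -1.41434876e-05 -9.56843952e-04]
```

View pics/side7c.png

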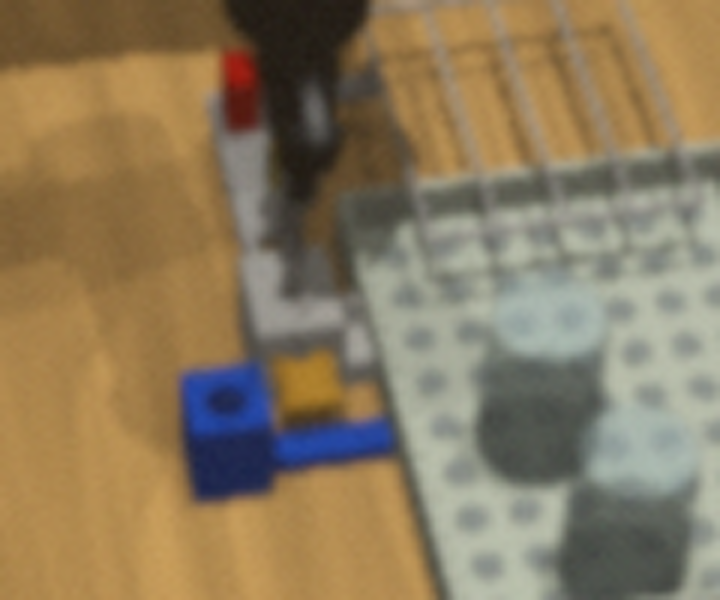

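Pin is upright over the lock hole, tip near (297,285) in the side crop. Fine-aligning and lowering slowly.

send_rows:
  translation:
    - [-0.6,0.6,4]
    - [0,0,6]
    - [0,0,5]
    - [0,0,2]
    - [0,0,0]
  dr:
    - [0,0,0]
    - [0,0,0]
    - [0,0,0]
    - [0,0,0]
    - [0,0,0]
  grip: [15,15,15,15,15]

```text
clock: 23.32
position: [538.7, -94.7, 136.0]
ee_rot: [0.004, 1.0, -0.0, -0.0]
contact_force: [-0.0, -0.8, -0.4]
gripper_width: 22.2
```

send_rows:
  translation:
    - [0,0,0]
    - [0,0,1]
    - [0,0,1]
    - [0,0,1]
    - [0,0,1]
  dr:
    - [0,0,0]
    - [0,0,0]
    - [0,0,0]
    - [0,0,0]
    - [0,0,0]
  grip: [15,15,15,15,15]

```text
clock: 23.95
position: [538.7, -94.7, 132.1]
ee_rot: [0.004, 1.0, 0.0, 0.0]
contact_force: [-0.2, -0.3, -1.1]
gripper_width: 22.2
```

send_rows:
  translation:
    - [0.8,-0.2,0]
    - [0,0,1]
    - [0,0,1]
    - [0,0,1]
    - [0,0,1]
  dr:
    - [0,0,0]
    - [0,0,0]
    - [0,0,0]
    - [0,0,0]
    - [0,0,0]
  grip: [15,15,15,15,15]

```text
clock: 24.58
position: [538.0, -94.9, 128.1]
ee_rot: [0.004, 1.0, 0.0, -0.0]
contact_force: [-0.2, -0.7, -0.9]
gripper_width: 22.4
```

send_rows:
  translation:
    - [0,0,1]
    - [0,0,1]
    - [0,0,1]
    - [0,0,1]
    - [0,0,1]
  dr:
    - [0,0,0]
    - [0,0,0]
    - [0,0,0]
    - [0,0,0]
    - [0,0,0]
  grip: [15,15,15,15,15]

```text
clock: 25.2
position: [537.9, -94.9, 123.2]
ee_rot: [0.004, 1.0, -0.0, 0.0]
contact_force: [-0.0, 0.4, -0.5]
gripper_width: 22.2
```

send_rows:
  translation:
    - [0,0,2]
    - [0,0,2]
    - [0,0,2]
    - [0,0,2]
    - [0,0,1]
  dr:
    - [0,0,0]
    - [0,0,0]
    - [0,0,0]
    - [0,0,0]
    - [0,0,0]
  grip: [15,15,15,15,15]

```text
clock: 25.82
position: [537.9, -94.9, 114.0]
ee_rot: [0.004, 1.0, -0.0, -0.0]
contact_force: [-0.0, 0.4, 0.6]
gripper_width: 22.4
```

send_rows:
  translation:
    - [0,0,0.7]
    - [0,0,0.7]
    - [0,0,0.7]
    - [0,0,0.4]
    - [0,0,0]
  dr:
    - [0,0,0]
    - [0,0,0]
    - [0,0,0]
    - [0,0,0]
    - [0,0,0]
  grip: [15,15,15,15,15]

```text
clock: 26.45
position: [537.9, -94.9, 111.7]
ee_rot: [0.004, 1.0, -0.0, -0.0]
contact_force: [-0.2, -0.0, -0.4]
gripper_width: 22.0
```

send_rows:
  translation:
    - [0,0,0.5]
    - [0,0,0.5]
    - [0,0,0.3]
    - [0,0,0]
    - [0,0,0]
  dr:
    - [0,0,0]
    - [0,0,0]
    - [0,0,0]
    - [0,0,0]
    - [0,0,0]
  grip: [15,15,15,15,15]

```text
clock: 27.08
position: [538.1, -94.9, 110.7]
ee_rot: [0.003, 1.0, -0.0, 0.0]
contact_force: [-0.3, 0.3, 1.2]
gripper_width: 22.6
```

send_rows:
  translation:
    - [0,0,0.4]
    - [0,0,0]
    - [0,0,0]
    - [0,0,0]
    - [0,0,0]
  dr:
    - [0,0,0]
    - [0,0,0]
    - [0,0,0]
    - [0,0,0]
    - [0,0,0]
  grip: [15,15,15,15,15]

```text
clock: 27.7
position: [538.3, -94.8, 110.6]
ee_rot: [0.003, 1.0, -0.0, 0.0]
contact_force: [-1.1, 0.4, 4.7]
gripper_width: 22.3
```

Tip is on the bar at 36 mm above home. Releasing.

send_rows:
  translation:
    - [0,0,-0.4]
    - [0,0,0]
    - [0,0,0]
    - [0,0,0]
    - [0,0,0]
  dr:
    - [0,0,0]
    - [0,0,0]
    - [0,0,0]
    - [0,0,0]
    - [0,0,0]
  grip: [15,23,27,40,60]

```text
clock: 28.32
position: [537.7, -94.9, 110.0]
ee_rot: [0.004, 1.0, 0.0, -0.0]
contact_force: [-0.1, 0.4, -0.5]
gripper_width: 56.9
```

send_rows:
  translation:
    - [0,0,-8]
    - [0,0,-25]
    - [0,0,-25]
    - [0,40,0]
    - [0,50,0]
  dr:
    - [0,0,0]
    - [0,0,0]
    - [0,0,0]
    - [0,0,0]
    - [0,0,0]
  grip: [60,60,60,60,60]

```text
clock: 28.95
position: [538.9, -4.5, 169.5]
ee_rot: [0.005, 1.0, 0.0, 0.001]
contact_force: [0.0, 1.0, -0.3]
gripper_width: 60.0
```

send_rows:
  translation:
    - [0,45,0]
    - [0.9,21.1,0]
    - [0,0,0]
    - [0,0,10]
    - [0,0,20]
  dr:
    - [0,0,0]
    - [0,0,0]
    - [0,0,0]
    - [0,0,0]
    - [0,0,0]
  grip: [60,60,60,60,60]

```text
clock: 29.58
position: [538.5, 60.4, 138.4]
ee_rot: [0.004, 1.0, 0.0, 0.001]
contact_force: [1.3, -0.3, -0.0]
gripper_width: 60.1
```

Run:
```python
from h import *
s=arm.read_state();P=s["position"];print(P,s["contact_force"],s["ee_rot"])
for n in("side","top"):
  im=arm.get_image(n)
  a=cv2.resize(im[170:270,270:390,::-1],None,fx=6,fy=6,interpolation=cv2.INTER_CUBIC)
  cv2.imwrite(f"pics/{n}8c.png",a)
```

```text
[538.51250271  60.41683193 138.4033036 ] [ 1.33546299 -0.27442305 -0.00786707] [4.17599577e-03 9.99990910e-01 3.11740528e-04 8.01905114e-04]
```

View pics/side8c.png

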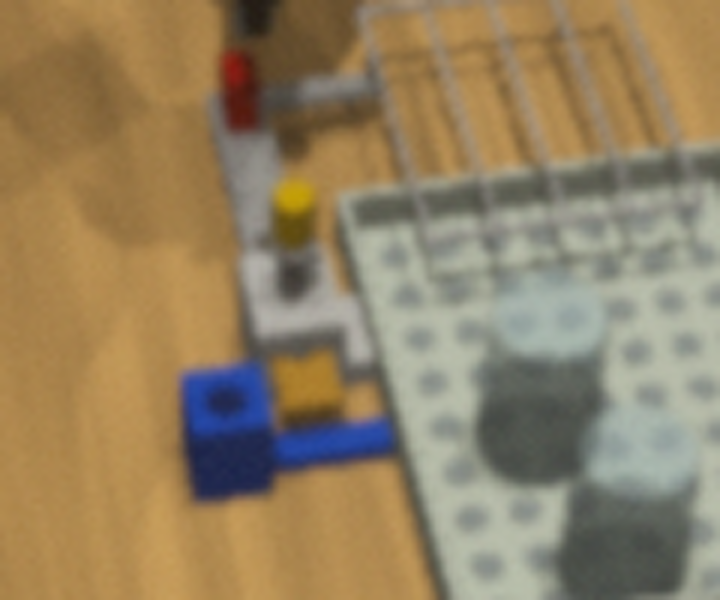

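The pin stands by itself, knob at (293,212). Gripping the handle again.

send_rows:
  translation:
    - [1.5,0.8,15]
    - [0,0,20]
    - [0,0,20]
    - [0,0,18]
    - [0,0,8]
  dr:
    - [0,0,0]
    - [0,0,0]
    - [0,0,0]
    - [0,0,0]
    - [0,0,0]
  grip: [60,60,60,60,60]

```text
clock: 30.3
position: [536.1, 61.6, 56.3]
ee_rot: [0.004, 1.0, -0.0, -0.001]
contact_force: [0.7, 0.1, 1.1]
gripper_width: 60.0
```

send_rows:
  translation:
    - [0,0,0]
    - [0,0,0]
    - [0,0,0]
    - [0,0,0]
    - [0,0,0]
  dr:
    - [0,0,0]
    - [0,0,0]
    - [0,0,0]
    - [0,0,0]
    - [0,0,0]
  grip: [38,32,29,28,20]

```text
clock: 30.92
position: [537.2, 62.0, 58.4]
ee_rot: [0.003, 1.0, -0.0, 0.001]
contact_force: [-0.4, -2.0, 5.6]
gripper_width: 27.3
```

send_rows:
  translation:
    - [0,2,0]
    - [0,3,0]
    - [0,3,0]
    - [0,3,0]
    - [0,3,0]
  dr:
    - [0,0,0]
    - [0,0,0]
    - [0,0,0]
    - [0,0,0]
    - [0,0,0]
  grip: [20,20,20,20,20]

```text
clock: 31.55
position: [537.1, 75.8, 58.4]
ee_rot: [0.003, 1.0, -0.0, 0.0]
contact_force: [-0.2, -3.3, 6.8]
gripper_width: 27.1
```

send_rows:
  translation:
    - [0,1,0]
    - [0,1,0]
    - [0,1,0]
    - [0,0.8,0]
    - [0,0.7,0]
  dr:
    - [0,0,0]
    - [0,0,0]
    - [0,0,0]
    - [0,0,0]
    - [0,0,0]
  grip: [20,20,20,20,20]

```text
clock: 32.17
position: [537.1, 80.3, 58.4]
ee_rot: [0.003, 1.0, -0.0, 0.0]
contact_force: [-0.9, -2.9, 5.6]
gripper_width: 27.3
```

send_rows:
  translation:
    - [0,0.6,0]
    - [0,0.6,0]
    - [0,0.6,0]
    - [0,0.6,0]
    - [0,0.6,0]
  dr:
    - [0,0,0]
    - [0,0,0]
    - [0,0,0]
    - [0,0,0]
    - [0,0,0]
  grip: [20,20,20,20,20]

```text
clock: 32.8
position: [537.1, 83.3, 58.4]
ee_rot: [0.003, 1.0, -0.0, 0.0]
contact_force: [-1.4, -2.9, 6.2]
gripper_width: 27.1
```

```bash
cat > k.py <<'E'
from h import *
im=arm.get_image("side");r=blob(im,(22,120,80),(35,255,255),(300,180,340,225));print(r)
import sys
if len(sys.argv)>1: cv2.imwrite(sys.argv[1],cv2.resize(im[170:270,270:390,::-1],None,fx=6,fy=6,interpolation=cv2.INTER_CUBIC))
E
python3 k.py
```

```text
(array([318.73584906, 206.32075472]), array([316, 202,   7,  11,  53], dtype=int32))
```

send_rows:
  translation:
    - [0,0.5,0]
    - [0,0.5,0]
    - [0,0.4,0]
    - [0,0.3,0]
    - [0,0,0]
  dr:
    - [0,0,0]
    - [0,0,0]
    - [0,0,0]
    - [0,0,0]
    - [0,0,0]
  grip: [20,20,20,20,20]

```text
clock: 33.48
position: [537.0, 85.0, 58.4]
ee_rot: [0.003, 1.0, -0.0, 0.0]
contact_force: [-0.7, -1.7, 6.5]
gripper_width: 26.7
```

```bash
python3 k.py
```

```text
(array([318.62264151, 206.1509434 ]), array([315, 202,   8,  11,  53], dtype=int32))
```

send_rows:
  translation:
    - [0,0.5,0]
    - [0,0.4,0]
    - [0,0.3,0]
    - [0,0,0]
    - [0,0,0]
  dr:
    - [0,0,0]
    - [0,0,0]
    - [0,0,0]
    - [0,0,0]
    - [0,0,0]
  grip: [20,20,20,20,20]

```text
clock: 34.15
position: [537.1, 86.2, 58.4]
ee_rot: [0.003, 1.0, -0.0, 0.0]
contact_force: [-1.5, -3.3, 7.0]
gripper_width: 27.0
```

```bash
python3 k.py pics/side9.png
```

```text
(array([318.8, 206.5]), array([316, 202,   7,  11,  60], dtype=int32))
```

View pics/side9.png

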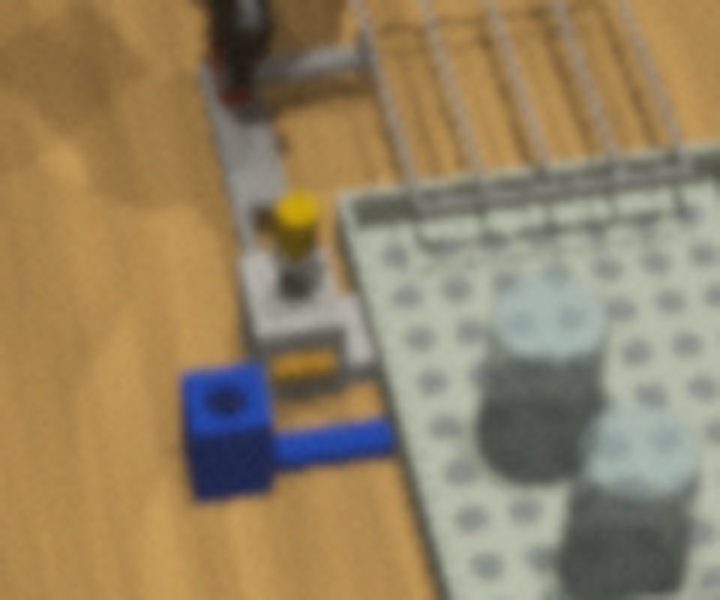

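Run:
```python
from h import *
print(proj("side",[[538,-94.5,87+d] for d in(0,12,26,28,36)]))
im=cv2.imread("pics/side8c.png")
a=cv2.resize(im,(120,100),interpolation=cv2.INTER_AREA)[:,:,::-1].copy()
print(blob(a,(22,120,80),(35,255,255),(30,10,70,55)))
```

```text
[[318.45205137 212.29446351]
 [318.50550192 209.88741259]
 [318.56857821 207.04672301]
 [318.57765293 206.63802128]
 [318.6141131  204.99591581]]
(array([48.21052632, 34.64912281]), array([45, 30,  7, 11, 57], dtype=int32))
```

The knob's 2 px shift looks like the pin leaning within the bore as the bar drags it. Force is still plain sliding friction, so I'm continuing in small steps.

send_rows:
  translation:
    - [0,0.4,0]
    - [0,0.4,0]
    - [0,0.3,0]
    - [0,0,0]
    - [0,0,0]
  dr:
    - [0,0,0]
    - [0,0,0]
    - [0,0,0]
    - [0,0,0]
    - [0,0,0]
  grip: [20,20,20,20,20]

```text
clock: 34.83
position: [537.1, 87.3, 58.4]
ee_rot: [0.003, 1.0, -0.0, 0.0]
contact_force: [-1.0, -2.3, 6.3]
gripper_width: 27.3
```

```bash
python3 k.py
```

```text
(array([318.0862069 , 209.48275862]), array([315, 205,   7,  11,  58], dtype=int32))
```

send_rows:
  translation:
    - [0,0.4,0]
    - [0,0.4,0]
    - [0,0.3,0]
    - [0,0,0]
    - [0,0,0]
  dr:
    - [0,0,0]
    - [0,0,0]
    - [0,0,0]
    - [0,0,0]
    - [0,0,0]
  grip: [20,20,20,20,20]

```text
clock: 35.5
position: [537.0, 87.9, 58.4]
ee_rot: [0.003, 1.0, -0.001, 0.0]
contact_force: [-1.3, -3.7, 5.6]
gripper_width: 27.0
```

```bash
python3 k.py
```

```text
(array([318.06779661, 209.40677966]), array([315, 205,   7,  11,  59], dtype=int32))
```

The knob dropped to row 209.4, matching 12 mm above home. Backing off slightly to unload the pin, then releasing the handle.

send_rows:
  translation:
    - [0,-0.5,0]
    - [0,-0.4,0]
    - [0,0,0]
    - [0,0,0]
    - [0,0,0]
  dr:
    - [0,0,0]
    - [0,0,0]
    - [0,0,0]
    - [0,0,0]
    - [0,0,0]
  grip: [20,20,20,20,20]

```text
clock: 36.17
position: [537.0, 87.9, 58.4]
ee_rot: [0.003, 1.0, 0.0, 0.0]
contact_force: [-1.8, -1.2, 5.6]
gripper_width: 27.1
```

send_rows:
  translation:
    - [0,0,0]
    - [0,0,0]
    - [0,0,0]
    - [0,0,-10]
    - [0,0,-25]
  dr:
    - [0,0,0]
    - [0,0,0]
    - [0,0,0]
    - [0,0,0]
    - [0,0,0]
  grip: [27,32,60,60,60]

```text
clock: 36.8
position: [536.1, 87.5, 92.1]
ee_rot: [0.004, 1.0, -0.001, -0.001]
contact_force: [0.8, 0.6, -0.6]
gripper_width: 60.1
```

send_rows:
  translation:
    - [0,0,-30]
    - [0,0,-25]
    - [-0.5,-50,0]
    - [0,-60,0]
    - [0,-60,0]
  dr:
    - [0,0,0]
    - [0,0,0]
    - [0,0,0]
    - [0,0,0]
    - [0,0,0]
  grip: [60,60,60,60,60]

```text
clock: 37.42
position: [536.3, -83.6, 148.3]
ee_rot: [0.003, 1.0, 0.0, 0.001]
contact_force: [1.6, -0.7, -0.4]
gripper_width: 59.7
```

send_rows:
  translation:
    - [-1.5,-11,0]
    - [0,0,15]
    - [0,0,20]
    - [0,0,10]
    - [0,0,0]
  dr:
    - [0,0,0]
    - [0,0,0]
    - [0,0,0]
    - [0,0,0]
    - [0,0,0]
  grip: [60,60,60,60,60]

```text
clock: 38.05
position: [537.1, -92.3, 101.4]
ee_rot: [0.003, 1.0, -0.0, -0.001]
contact_force: [-0.1, 0.5, 0.5]
gripper_width: 60.0
```

send_rows:
  translation:
    - [-0.8,-2.6,4]
    - [0,0,6]
    - [0,0,4]
    - [0,0,0]
    - [0,0,0]
  dr:
    - [0,0,0]
    - [0,0,0]
    - [0,0,0]
    - [0,0,0]
    - [0,0,0]
  grip: [60,60,60,45,30]

```text
clock: 38.67
position: [538.5, -95.9, 88.5]
ee_rot: [0.004, 1.0, -0.0, 0.0]
contact_force: [0.0, -0.2, -0.1]
gripper_width: 30.3
```

```bash
python3 k.py pics/side10.png; python3 -c "
from bench import arm
s=arm.read_state();print(s['position'],s['contact_force'])"
```

```text
(array([315., 208.]), array([315, 208,   1,   1,   1], dtype=int32))
[538.5158813  -95.8718314   88.59662289] [0.14393802 0.59173826 0.01383607]
```

View pics/side10.png

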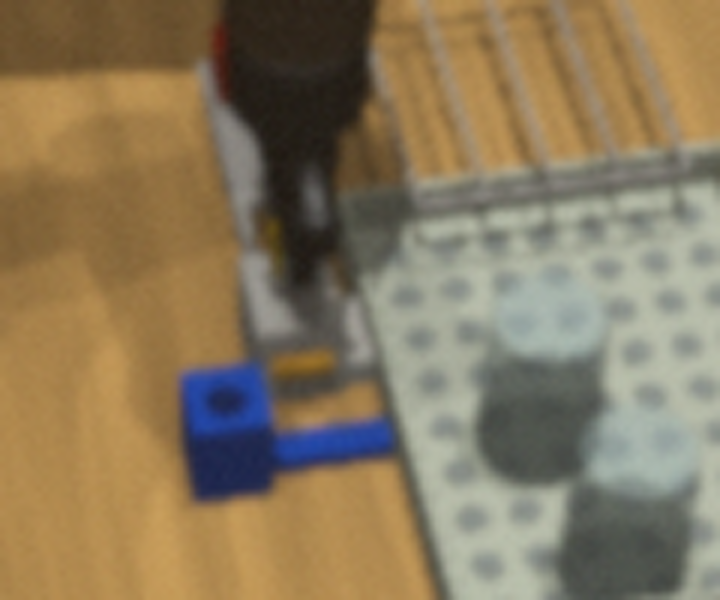

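send_rows:
  translation:
    - [0.6,1,1]
    - [0,0,0.5]
    - [0,0,0]
    - [0,0,0]
    - [0,0,0]
  dr:
    - [0,0,0]
    - [0,0,0]
    - [0,0,0]
    - [0,0,0]
    - [0,0,0]
  grip: [30,28,26,25,24]

```text
clock: 39.35
position: [537.8, -94.9, 86.9]
ee_rot: [0.004, 1.0, -0.0, 0.0]
contact_force: [-0.5, -0.3, -0.1]
gripper_width: 24.3
```

send_rows:
  translation:
    - [0,0,0]
    - [0,0,0]
    - [0,0,0]
    - [0,0,0]
    - [0,0,0]
  dr:
    - [0,0,0]
    - [0,0,0]
    - [0,0,0]
    - [0,0,0]
    - [0,0,0]
  grip: [23,21,18,15,15]

```text
clock: 39.98
position: [537.8, -94.9, 87.0]
ee_rot: [0.004, 1.0, -0.0, 0.0]
contact_force: [-0.2, -0.4, 0.1]
gripper_width: 22.4
```

Centred grip with no side force. Pushing down gently.

send_rows:
  translation:
    - [0,0,1]
    - [0,0,1]
    - [0,0,1]
    - [0,0,1]
    - [0,0,1]
  dr:
    - [0,0,0]
    - [0,0,0]
    - [0,0,0]
    - [0,0,0]
    - [0,0,0]
  grip: [15,15,15,15,15]

```text
clock: 40.6
position: [537.9, -94.8, 81.9]
ee_rot: [0.004, 1.0, 0.0, 0.0]
contact_force: [0.1, -0.1, 2.7]
gripper_width: 22.6
```

send_rows:
  translation:
    - [0,0,1]
    - [0,0,1]
    - [0,0,1]
    - [0,0,1]
    - [0,0,1]
  dr:
    - [0,0,0]
    - [0,0,0]
    - [0,0,0]
    - [0,0,0]
    - [0,0,0]
  grip: [15,15,15,15,15]

```text
clock: 41.22
position: [538.0, -94.9, 77.6]
ee_rot: [0.003, 1.0, -0.0, 0.0]
contact_force: [-2.2, 0.9, 6.7]
gripper_width: 22.6
```

send_rows:
  translation:
    - [0,0,0.8]
    - [0,0,0.6]
    - [0,0,0.5]
    - [0,0,0.3]
    - [0,0,0]
  dr:
    - [0,0,0]
    - [0,0,0]
    - [0,0,0]
    - [0,0,0]
    - [0,0,0]
  grip: [15,15,15,15,15]

```text
clock: 41.85
position: [538.2, -94.9, 77.4]
ee_rot: [0.003, 1.0, -0.0, 0.001]
contact_force: [-4.3, 1.3, 14.2]
gripper_width: 22.3
```

send_rows:
  translation:
    - [0,0,0.5]
    - [0,0,0.4]
    - [0,0,0]
    - [0,0,0]
    - [0,0,0]
  dr:
    - [0,0,0]
    - [0,0,0]
    - [0,0,0]
    - [0,0,0]
    - [0,0,0]
  grip: [15,15,15,15,15]

```text
clock: 42.48
position: [538.3, -95.0, 77.3]
ee_rot: [0.003, 1.0, -0.0, 0.001]
contact_force: [-5.1, 2.3, 18.9]
gripper_width: 22.3
```

Run:
```python
from h import *
for n in("side","top"):
  im=arm.get_image(n)
  cv2.imwrite(f"pics/{n}11.png",cv2.resize(im[185:245,290:350,::-1],None,fx=10,fy=10,interpolation=cv2.INTER_CUBIC))
s=arm.read_state();print(s["contact_force"],s["wrist_torque"],s["position"])
```

```text
[-4.8164174   1.39323895 18.97535963] [ 0.51987628  1.61335883 -0.02641191] [538.24211441 -94.94173568  77.32812512]
```

View pics/side11.png

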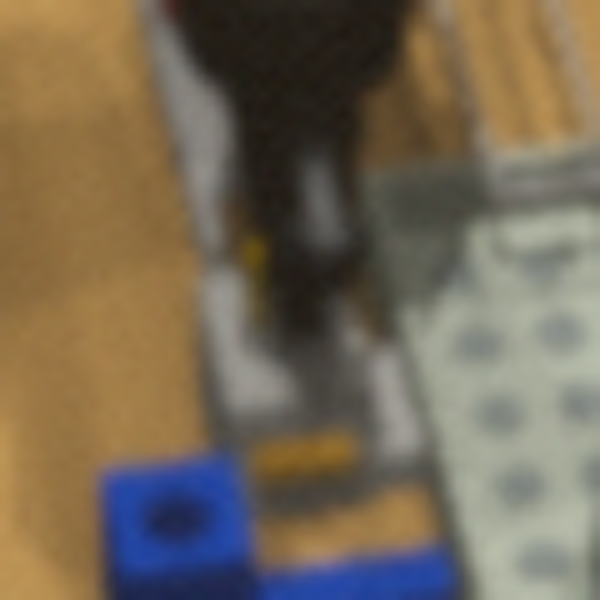

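send_rows:
  translation:
    - [0,0,-0.6]
    - [0,0,-0.4]
    - [0,0,-0.2]
    - [0,0,0]
    - [0,0,0]
  dr:
    - [0,0,0]
    - [0,0,0]
    - [0,0,0]
    - [0,0,0]
    - [0,0,0]
  grip: [15,15,15,15,15]

```text
clock: 43.2
position: [538.1, -94.9, 77.4]
ee_rot: [0.003, 1.0, -0.0, 0.001]
contact_force: [-3.1, 1.3, 11.9]
gripper_width: 22.6
```

send_rows:
  translation:
    - [0,0,0]
    - [0,0,0]
    - [0,0,0]
    - [0,0,-10]
    - [0,0,-20]
  dr:
    - [0,0,0]
    - [0,0,0]
    - [0,0,0]
    - [0,0,0]
    - [0,0,0]
  grip: [24,32,60,60,60]

```text
clock: 43.82
position: [537.1, -94.9, 104.8]
ee_rot: [0.004, 1.0, -0.0, -0.001]
contact_force: [0.7, 0.2, 0.7]
gripper_width: 59.7
```

send_rows:
  translation:
    - [0,0,-30]
    - [0,10,-30]
    - [0,60,0]
    - [0,60,0]
    - [0,0,0]
  dr:
    - [0,0,0]
    - [0,0,0]
    - [0,0,0]
    - [0,0,0]
    - [0,0,0]
  grip: [60,60,60,60,0]

```text
clock: 44.45
position: [538.9, 38.5, 165.8]
ee_rot: [0.001, 1.0, 0.0, 0.001]
contact_force: [0.8, -0.4, 0.4]
gripper_width: 43.2
```

```bash
python3 k.py
python3 - <<'E'
from h import *
ims={}
for n in("side","top"):
  im=arm.get_image(n); im2=arm.get_image(n)
  cv2.imwrite(f"pics/{n}12.png",im[:,:,::-1])
  a=cv2.resize(im[185:245,290:390,::-1],None,fx=7,fy=7,interpolation=cv2.INTER_CUBIC)
  b=cv2.imread(f"pics/{n}0.png")
  b=cv2.resize(b[185:245,290:390],None,fx=7,fy=7,interpolation=cv2.INTER_CUBIC)
  cv2.imwrite(f"pics/{n}12c.png",np.vstack([a,b])[:, :700])
  r=blob(im,(22,120,80),(35,255,255),(300,180,360,225));print(n,r)
  r=blob(cv2.imread(f"pics/{n}0.png")[:,:,::-1].copy(),(22,120,80),(35,255,255),(300,180,360,225));print(n,'0',r)
E
```

```text
(array([317.87719298, 211.85964912]), array([315, 207,   7,  12,  57], dtype=int32))
side (array([317.80769231, 211.71153846]), array([315, 207,   7,  11,  52], dtype=int32))
side 0 (array([318.0877193, 212.0877193]), array([315, 207,   7,  11,  57], dtype=int32))
top (array([349.75471698, 205.94339623]), array([346, 202,   8,   9,  53], dtype=int32))
top 0 (array([350.04081633, 205.57142857]), array([347, 202,   7,   8,  49], dtype=int32))
```

Run:
```python
from h import *
rows=[]
for n,b in(("side",(200,225,303,335)),("top",(193,222,335,370))):
  a=cv2.imread(f"pics/{n}12.png");o=cv2.imread(f"pics/{n}0.png")
  f=lambda i:cv2.resize(i[b[0]:b[1],b[2]:b[3]],(390,290),interpolation=cv2.INTER_CUBIC)
  rows.append(np.hstack([f(a),f(o)]))
cv2.imwrite("pics/cmp12.png",np.vstack(rows))
# subpixel shift of knob by phase corr / ECC (knob region only)
for n,b in(("side",(203,219,311,326)),("top",(198,213,343,358))):
  a=cv2.imread(f"pics/{n}12.png",0);o=cv2.imread(f"pics/{n}0.png",0)
  s=slice(b[0],b[1]),slice(b[2],b[3])
  W=np.eye(2,3,dtype=np.float32)
  try: print(n,cv2.findTransformECC(o[s],a[s],W,cv2.MOTION_TRANSLATION,(3,200,1e-6),None,3))
  except Exception as e: print(e)
```

```text
side (0.6732657919258824, array([[ 1.        ,  0.        , -0.17042929],
       [ 0.        ,  1.        ,  0.33723363]], dtype=float32))
top (0.9284988283013125, array([[ 1.        ,  0.        , -0.17741361],
       [ 0.        ,  1.        ,  0.45127437]], dtype=float32))
```

View pics/cmp12.png

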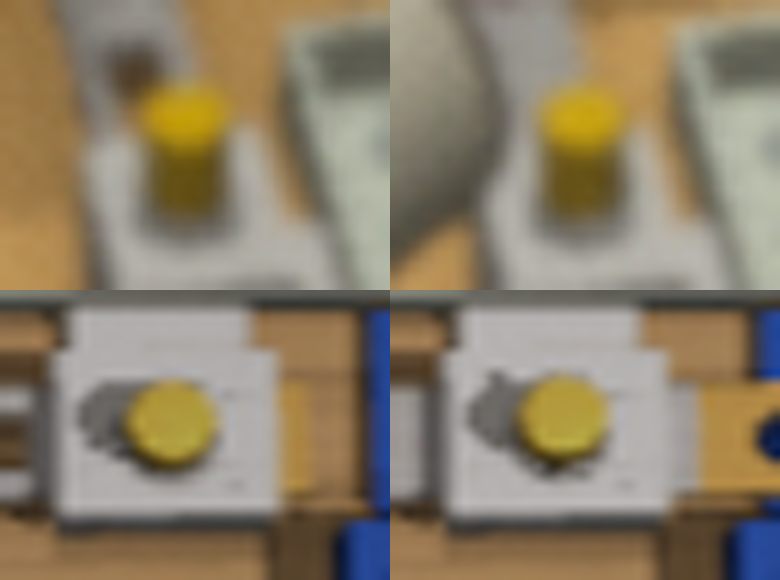

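The knob shows near home (row 211.8 against 212.0), but leaning slightly to -x in the top view, so I'm not convinced it is seated. I'll press on the knob's top centre with shut fingers, which loads it axially and also reads its height (104 if home).

send_rows:
  translation:
    - [0,-40,0]
    - [0,-50,0]
    - [0.9,-43.4,0]
    - [0,0,10]
    - [0,0,10]
  dr:
    - [0,0,0]
    - [0,0,0]
    - [0,0,0]
    - [0,0,0]
    - [0,0,0]
  grip: [0,0,0,0,0]

```text
clock: 45.32
position: [536.4, -99.2, 144.4]
ee_rot: [0.005, 1.0, 0.0, -0.0]
contact_force: [-0.7, 0.8, 0.0]
gripper_width: 0.1
```

send_rows:
  translation:
    - [0,0,10]
    - [0,0,10]
    - [0,0,8]
    - [0,0,0]
    - [0,0,0]
  dr:
    - [0,0,0]
    - [0,0,0]
    - [0,0,0]
    - [0,0,0]
    - [0,0,0]
  grip: [0,0,0,0,0]

```text
clock: 45.95
position: [537.1, -98.1, 117.2]
ee_rot: [0.003, 1.0, -0.0, 0.0]
contact_force: [0.1, -0.3, -0.2]
gripper_width: 0.0
```

send_rows:
  translation:
    - [-0.5,3.2,2]
    - [0,0,3]
    - [0,0,3]
    - [0,0,1]
    - [0,0,1]
  dr:
    - [0,0,0]
    - [0,0,0]
    - [0,0,0]
    - [0,0,0]
    - [0,0,0]
  grip: [0,0,0,0,0]

```text
clock: 46.58
position: [537.4, -95.1, 106.9]
ee_rot: [0.004, 1.0, -0.0, -0.0]
contact_force: [0.4, -0.4, 0.5]
gripper_width: -0.4
```

send_rows:
  translation:
    - [0,0,0.7]
    - [0,0,0.5]
    - [0,0,0.5]
    - [0,0,0.5]
    - [0,0,0]
  dr:
    - [0,0,0]
    - [0,0,0]
    - [0,0,0]
    - [0,0,0]
    - [0,0,0]
  grip: [0,0,0,0,0]

```text
clock: 47.2
position: [537.3, -95.0, 104.8]
ee_rot: [0.004, 1.0, 0.0, -0.0]
contact_force: [0.2, -0.2, -0.3]
gripper_width: 0.1
```

send_rows:
  translation:
    - [0,0,0.4]
    - [0,0,0.4]
    - [0,0,0.3]
    - [0,0,0.2]
    - [0,0,0]
  dr:
    - [0,0,0]
    - [0,0,0]
    - [0,0,0]
    - [0,0,0]
    - [0,0,0]
  grip: [0,0,0,0,0]

```text
clock: 47.82
position: [537.8, -95.1, 104.2]
ee_rot: [0.003, 1.0, -0.0, 0.001]
contact_force: [-1.3, 0.0, 4.1]
gripper_width: -0.1
```

send_rows:
  translation:
    - [0,0,0.4]
    - [0,0,0.4]
    - [0,0,0.3]
    - [0,0,0.2]
    - [0,0,0]
  dr:
    - [0,0,0]
    - [0,0,0]
    - [0,0,0]
    - [0,0,0]
    - [0,0,0]
  grip: [0,0,0,0,0]

```text
clock: 48.45
position: [538.1, -95.2, 104.0]
ee_rot: [0.003, 1.0, -0.0, 0.001]
contact_force: [-2.6, 0.0, 10.7]
gripper_width: 0.1
```

Contact at z 104.1, which matches the home height of 104, and it's stiff. One slightly firmer press, then retreat.

send_rows:
  translation:
    - [0,0,0.4]
    - [0,0,0.4]
    - [0,0,0.3]
    - [0,0,0]
    - [0,0,0]
  dr:
    - [0,0,0]
    - [0,0,0]
    - [0,0,0]
    - [0,0,0]
    - [0,0,0]
  grip: [0,0,0,0,0]

```text
clock: 49.08
position: [538.2, -95.3, 104.0]
ee_rot: [0.003, 1.0, -0.0, 0.001]
contact_force: [-4.3, 0.8, 15.7]
gripper_width: 0.3
```

send_rows:
  translation:
    - [0,0,-2]
    - [0,0,-10]
    - [0,0,-30]
    - [0,30,-30]
    - [0,60,0]
  dr:
    - [0,0,0]
    - [0,0,0]
    - [0,0,0]
    - [0,0,0]
    - [0,0,0]
  grip: [0,0,0,0,0]

```text
clock: 49.7
position: [539.6, -5.0, 175.7]
ee_rot: [0.005, 1.0, 0.0, 0.003]
contact_force: [0.7, 0.2, -0.5]
gripper_width: -0.0
```

send_rows:
  translation:
    - [20,40,0]
    - [20,40,0]
    - [0,0,0]
    - [0,0,0]
    - [0,0,0]
  dr:
    - [0,0,0]
    - [0,0,0]
    - [0,0,0]
    - [0,0,0]
    - [0,0,0]
  grip: [0,0,0,0,0]

```text
clock: 50.32
position: [498.8, 74.5, 173.0]
ee_rot: [0.004, 1.0, -0.0, -0.0]
contact_force: [0.4, 0.4, -0.7]
gripper_width: -0.0
```

Run:
```python
from h import *
for n in("side","top"):
  im=arm.get_image(n)
  cv2.imwrite(f"pics/{n}13.png",im[:,:,::-1])
  print(n,blob(im,(22,120,80),(35,255,255),(300,180,360,225)))
  cv2.imwrite(f"pics/{n}13c.png",cv2.resize(im[170:270,270:390,::-1],None,fx=6,fy=6,interpolation=cv2.INTER_CUBIC))
print(arm.read_state()["position"])
```

```text
side (array([318.10526316, 211.68421053]), array([315, 207,   7,  11,  57], dtype=int32))
top (array([349.78431373, 205.68627451]), array([346, 202,   8,   8,  51], dtype=int32))
[498.83005359  74.40602051 172.94720757]
```

View pics/side13c.png

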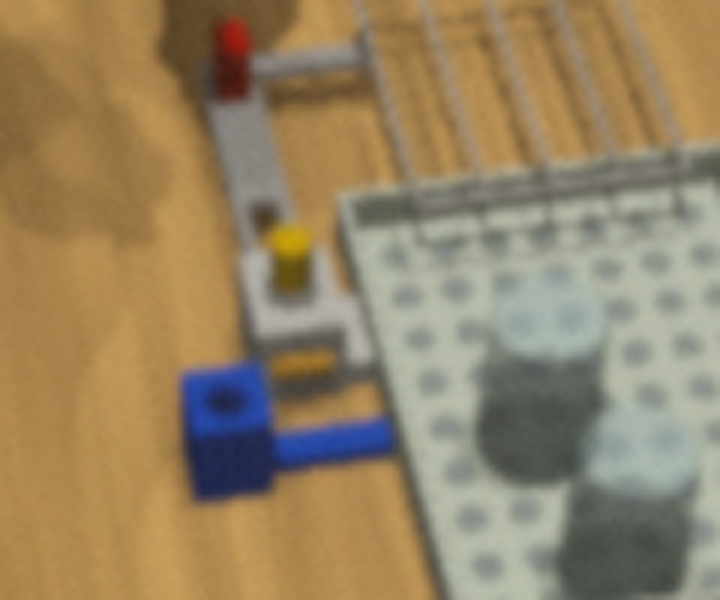

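View pics/top13.png

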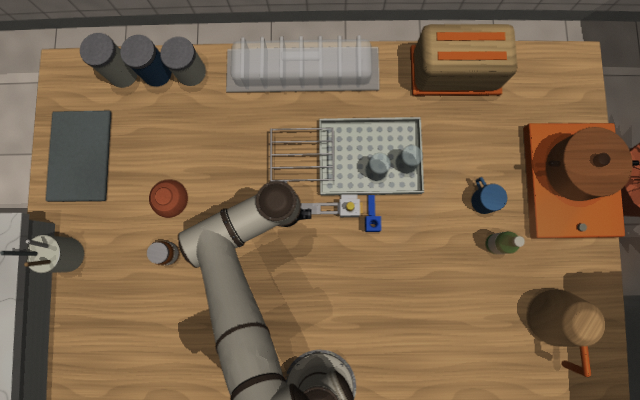

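Pin looks seated (knob at (291,260)) and the bystanders are unmoved. I have time, so I'll check the height reading by touching the blue rest's top, known to be at 62.

send_rows:
  translation:
    - [11.8,-40,0]
    - [0,-55,0]
    - [0,-55,0]
    - [0,-55,0]
    - [0,-46.5,0]
  dr:
    - [0,0,0]
    - [0,0,0]
    - [0,0,0]
    - [0,0,0]
    - [0,0,0]
  grip: [0,0,0,0,0]

```text
clock: 51.05
position: [484.6, -178.8, 173.1]
ee_rot: [0.005, 1.0, -0.0, 0.0]
contact_force: [1.3, -0.1, -0.5]
gripper_width: 0.0
```

send_rows:
  translation:
    - [0,0,15]
    - [0,0,30]
    - [0,0,30]
    - [0,0,20]
    - [0,0,6]
  dr:
    - [0,0,0]
    - [0,0,0]
    - [0,0,0]
    - [0,0,0]
    - [0,0,0]
  grip: [0,0,0,0,0]

```text
clock: 51.68
position: [483.8, -175.8, 70.4]
ee_rot: [0.004, 1.0, 0.0, -0.002]
contact_force: [0.2, 1.0, 0.2]
gripper_width: 0.6
```

send_rows:
  translation:
    - [0,0,2]
    - [0,0,1]
    - [0,0,0.6]
    - [0,0,0]
    - [0,0,0]
  dr:
    - [0,0,0]
    - [0,0,0]
    - [0,0,0]
    - [0,0,0]
    - [0,0,0]
  grip: [0,0,0,0,0]

```text
clock: 52.3
position: [485.1, -176.2, 68.8]
ee_rot: [0.004, 1.0, -0.0, 0.0]
contact_force: [-0.4, -0.3, 0.5]
gripper_width: -0.1
```

send_rows:
  translation:
    - [0,0,2]
    - [0,0,2]
    - [0,0,1]
    - [0,0,0.6]
    - [0,0,0]
  dr:
    - [0,0,0]
    - [0,0,0]
    - [0,0,0]
    - [0,0,0]
    - [0,0,0]
  grip: [0,0,0,0,0]

```text
clock: 52.92
position: [484.9, -176.2, 62.8]
ee_rot: [0.004, 1.0, -0.0, -0.0]
contact_force: [-0.7, 0.9, -0.1]
gripper_width: 0.0
```

send_rows:
  translation:
    - [0,0,0.4]
    - [0,0,0.4]
    - [0,0,0.2]
    - [0,0,0.2]
    - [0,0,0]
  dr:
    - [0,0,0]
    - [0,0,0]
    - [0,0,0]
    - [0,0,0]
    - [0,0,0]
  grip: [0,0,0,0,0]

```text
clock: 53.55
position: [485.0, -176.2, 62.1]
ee_rot: [0.003, 1.0, -0.0, 0.0]
contact_force: [-1.5, -0.1, 5.0]
gripper_width: 0.2
```

The rest reads 62.1 (true 62), so the knob top at 104.0–104.1 means the pin is home within about 0.1 mm. Retreating and handing in.

send_rows:
  translation:
    - [0,0,-10]
    - [0,0,-30]
    - [0,0,-40]
    - [30,0,-30]
    - [0,0,0]
  dr:
    - [0,0,0]
    - [0,0,0]
    - [0,0,0]
    - [0,0,0]
    - [0,0,0]
  grip: [0,0,0,0,0]

```text
clock: 54.18
position: [455.1, -176.1, 174.4]
ee_rot: [0.004, 1.0, -0.0, 0.003]
contact_force: [0.6, 0.3, -0.2]
gripper_width: -0.0
```

```bash
python3 -c "
from bench import arm
s=arm.read_state();print(s['clock'],s['position'],s['contact_force'])
print(arm.job_done())"
```

```text
54.175 [ 455.05566025 -176.09410745  174.43820111] [ 0.55606782  0.30995499 -0.15725684]
the job is handed in; nothing more can be done
None
```

The wing is drawn out and locked, with the pin back through the round hole and seated home. I handed the job in at 54.2 s of the 72 s allowed, with the robot clear of everything.

- **What I did:** I pulled the pin and parked it in the blue rest, then drew the wing to about 0.051. I stood the pin in the block with its tip on the bar and drew the wing on until the pin dropped through, at about 0.077–0.078. I then pushed it home. The highest wrist force I read was about 20 N.
- **Final height check:** Pressing on the knob with shut fingers met a hard stop at z 104.0–104.1, where home is 104. The same touch on the rest read 62.1 against a true 62, so the collar should be flat on the block to about 0.1 mm.
- **What did not agree cleanly:** The gripped push stopped after about 9.7 mm, against the expected 12 mm. The pictures afterwards showed the knob within about half a pixel of where it started, with a hint of lean, and could not settle it. I took the touch check as the deciding evidence.
- **Not tested:** I did not tug on the pin or the wing afterwards.
- **Bystanders:** In the last full top view, the glasses, bowl, mug, soap and jar stood where they had been. I compared these by eye only.

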